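Pack up the parts-tray tower

TASK

Pack the parts trays into one tower on the base plate: the deep undivided tray goes on the base, the drill chuck stands upright in that tray, then come the two-compartment tray, the six-compartment tray and the lid on top. Every tray and the lid must sit square and fully home, its corner feet inside the rim below. Set each thing down rather than dropping it, and leave the oil bottle, the screwdriver and the drill stand where they are.

Things in the scene. Friction and masses are not known exactly. Their poses are not given: they have to be found in the camera images.
- deep_tray_center (a point): Grey plastic tray, 130 (x) x 58 (y) x 64 mm high with feet, undivided, floor top 12 mm above foot ends; walls and floor 4 mm; 4 tapered corner feet 8 mm high that drop inside the rim below (1.5 mm play, 5 mm lead-in). 0.13-0.25 kg. Point: centre, 32 mm above foot ends. Same either way round; grip across the 58 mm outside. Seated: point 40 mm above the base plate's origin.
- two_tray_center (a point): Grey plastic tray, 130 (x) x 58 (y) x 54 mm high with feet, two compartments (one cross wall); walls and floor 4 mm; 4 tapered corner feet 8 mm high that drop inside the rim below (1.5 mm play, 5 mm lead-in). 0.13-0.25 kg. Point: centre, 27 mm above foot ends. Same either way round; grip across the 58 mm outside. Seated: point 51 mm above the deep tray's.
- six_tray_center (a point): Grey plastic tray, 130 (x) x 58 (y) x 44 mm high with feet, six compartments (2 x 3); walls and floor 4 mm; 4 tapered corner feet 8 mm high that drop inside the rim below (1.5 mm play, 5 mm lead-in). 0.13-0.25 kg. Point: centre, 22 mm above foot ends. Same either way round; grip across the 58 mm outside. Seated: point 41 mm above the two-compartment tray's.
- lid_handle (a point): Flat grey lid, 130 (x) x 58 (y) mm plate 8 mm thick, 4 tapered corner feet 8 mm high that drop inside the rim below (1.5 mm play, 5 mm lead-in); black bar handle lengthwise on top: bar 66 (x) x 14 (y) x 12 mm high, underside 18 mm above the plate. 0.11-0.19 kg. Point: centre of the bar, 40 mm above foot ends, 24 mm above the plate's top. Same either way round. Seated: point 54 mm above the six-compartment tray's.
- chuck_center (a point): Steel drill chuck standing upright: a cylinder of 32 mm diameter for its lower 30 mm, then a cone to 20 mm at the top, 40 mm high, 0.2 to 0.34 kg. The point is its centre, 20 mm above its underside; z up. Standing in the deep tray, it is level with the tray's centre. It fits under the next tray wherever it stands.
- base: Fixed base plate: a plywood plate 144 x 72 x 6 mm with an aluminium rim frame on it, outside 130 x 58 mm, wall 4 mm, rim 16 mm above the bench. Origin at the centre of its underside; x along the length, z up.
- oil_bottle: Bystander: standing green glass oil bottle, 56 mm diameter, 150 mm high; origin at the centre of its underside.
- screwdriver: Bystander: screwdriver lying on the bench, about 200 mm long; origin under its middle, x along its length.
- drill_stand: Bystander: dark wooden block 60 x 150 x 50 mm full of upright drill bits up to 66 mm proud of it; origin at the centre of its underside.
Mind the look-alikes: they are no part of the job. Leave any purple or yellow look-alike of the part that bears six_tray_center alone.

How it is judged:
By the outcome, as a careful person would: the job done as asked, in the order asked, and still so for the second after the job is handed in, with the robot touching nothing.
It also fails if it takes over 144 s, if anything falls off the work surface, if the arm or the gripper's body presses on something with over 40 N, if the wrist force passes 120 N, or if a joint passes its speed limit or range.

ROBOT

A 6-joint arm with a two-finger parallel gripper is mounted at the origin on the work surface. World frame = base frame: x ahead of the robot, y to its left, z up, the work surface at z = 0. Lengths are in m, angles in rad, forces in N, time in s.
With the tool pointing down it reaches from about 0.35 to 0.775 m from the base axis. Payload 7.3 kg.
Tool frame: the origin (TCP) lies at the very end of the fingers, on their centre line; the grasp point (between the pads) lies 19 mm behind it (robot.hold_point_z is the distance from the TCP to the grasp point, in m); y points along the fingers, z is the direction in which the jaws open and shut, and the axes are right-handed (so a half turn about y gives the same grasp; the last joint's range is limited). The gripper opens to 92 mm and grips with 3 to 60 N. Pads are 19 mm wide; open, the fingers measure 130 mm over their backs; the gripper's body (75 mm by 190 mm) begins 47 mm behind the grasp point.
Start: joints at [1.201, 0.342, 1.524, -0, 1.275, -0.146], TCP at [0.117, 0.512, 0.19] pointing down, gripper open.
Joint ranges: [-2.53, 2.53], [-0.77, 2.02], [0.04, 2.7], [-1, 4.14], [0.28, 2.66], [-3.11, 3.11]. Speed limits (rad/s): [2.57, 2.57, 3.14, 3.14, 3.14, 3.14].

INTERFACE

Orientations are given as [roll, pitch, yaw] about the fixed x, y, z axes, in that order (R = Rz(yaw) Ry(pitch) Rx(roll)).
In Python, from cell import robot gives the robot as it stands.
- The arm moves only by the shell command python3 -m crank 'ROWS' [OPENING] [FORCE]. ROWS is a JSON object of lists of equal length, an entry for each row: "xyz": the shift along the tool's x, y, z in cm, a list of three; "roll": the turn about the tool's y in degrees. A call has 1 to 20 rows; each row shifts and turns the commanded pose from where the row before left it, along the tool's axes as they then stand; what a row does not reach is not made up. A row lasts 1/10 s, in which the tool goes at most 50 mm and 8.59 degrees, less where a joint would pass 70% of its speed; a pose out of reach is approached as far as the arm can. A call is refused whole if a number of a shift passes 5 or a number of a turn 8.59, either way. A call with a gripper value outside its range is refused whole. OPENING is the gripper command: -1 is fully open, 1 is shut, values between are in proportion, set as the call begins (- or left out, the last holds). The fingers move at their own pace and stop on an object; FORCE is the grip in N (left out, the last holds). Time passes only in rows, so rows that do not move let the fingers close. It gives the time, the measured TCP pose, the force and the opening at its end, in the units of the state.
- robot.observe(): the state, without advancing time (a new reading comes with each control period).
- robot.read_camera(name): name is "scene" or "top" or "wrist"; returns the picture (480x640x3 uint8, red, green, blue); there is no depth.
- robot.calibration(name): a dict with "intrinsics" (3x3 intrinsics, pixels), "pose" (4x4, takes a point from camera to world coordinates). Camera axes: x right, y down, z forward; pixel columns grow to the right and rows downward; lengths in m; the calibration is good to about 2 mm. A picture is of the moment at which its call begins: read the wrist's pose just before it. calibration takes no time and is no camera call; for the wrist camera it gives the pose at the moment of the call.
- robot.hand_in(): hands the job in, once; it reports no verdict.
The state is a dict: "time": time; "qpos": joint angles; "qvel": joint speeds; "joint_efforts": joint torques, N m; "tool_pos": TCP position; "tool_rot": TCP orientation; "contact_force": force on the tool from outside, world axes, zero at the start; "torque": the same for the moment, N m; "opening": finger opening in m.
Only numpy, scipy, OpenCV 4.12 (cv2) and the standard library are available. Lean on these libraries where they do the work, as an engineer would, in place of code of your own. Each camera call takes 0.05 s, during which the arm holds its last target.

## Working session

There is one attempt and no reset: what is moved stays moved. The work goes in short steps, Python scripts to look and compute and a shell command to move; the robot and the scene stay as the last step left them, time stands still between calls to the robot, and variables do not carry over. Pictures are saved under pics/ and viewed, and the job is handed in when it is done.

```bash
ls; mkdir -p pics; python3 - <<'E'
from cell import robot
import cv2
for n in("top","scene","wrist"):
    c=robot.calibration(n); print(n,c["intrinsics"],c["pose"])
    cv2.imwrite(f"pics/{n}0.png",robot.read_camera(n)[:,:,::-1])
s=robot.observe();print(s)
E
```

```text
pics
top [[588.39914793   0.         317.33748576]
 [  0.         588.39914793 240.81429942]
 [  0.           0.           1.        ]] [[ 0.02567224 -0.99174594  0.12562216  0.34543304]
 [-0.99944581 -0.02812667 -0.01780335  0.01804724]
 [ 0.02118974 -0.12509549 -0.9919184   1.47596547]
 [ 0.          0.          0.          1.        ]]
scene [[517.75981196   0.         323.53795744]
 [  0.         517.75981196 234.7946855 ]
 [  0.           0.           1.        ]] [[-0.73242897  0.4466848  -0.51382925  1.11523206]
 [ 0.68055408  0.50232583 -0.53339939  0.59656674]
 [ 0.01984831 -0.74036575 -0.67191115  0.80789662]
 [ 0.          0.          0.          1.        ]]
wrist [[397.45673854   0.         309.05206522]
 [  0.         397.45673854 242.43207511]
 [  0.           0.           1.        ]] [[ 0.22322586  0.9276857   0.29928158  0.03520786]
 [ 0.97476622 -0.21212346 -0.06953025  0.53047395]
 [-0.00101758  0.30725052 -0.95162812  0.3846036 ]
 [ 0.          0.          0.          1.        ]]
{'time': 0.15, 'qpos': array([ 1.20102208e+00,  3.42574627e-01,  1.52478937e+00, -2.01708383e-05,
        1.27538083e+00, -1.45986507e-01]), 'qvel': array([ 0.00039824, -0.00112363, -0.00285572, -0.00078263, -0.00071707,
       -0.00050886]), 'joint_efforts': array([ 1.21420675e-03, -4.31467259e+01, -2.44350976e+01,  7.19151995e-02,
        5.37516363e-02, -8.36356639e-05]), 'tool_pos': array([0.11636473, 0.51159417, 0.1893013 ]), 'tool_rot': array([-1.57193905e+00,  1.48519798e-04, -2.23781945e-01]), 'contact_force': array([-0.24491959, -0.14675198,  0.35074752]), 'torque': array([-0.04266346, -0.02666885,  0.00460577]), 'opening': 0.0916126222151306}
```

View pics/top0.png

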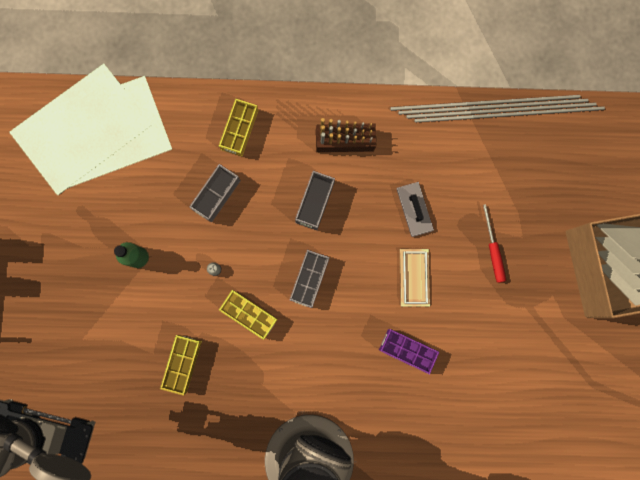

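View pics/scene0.png

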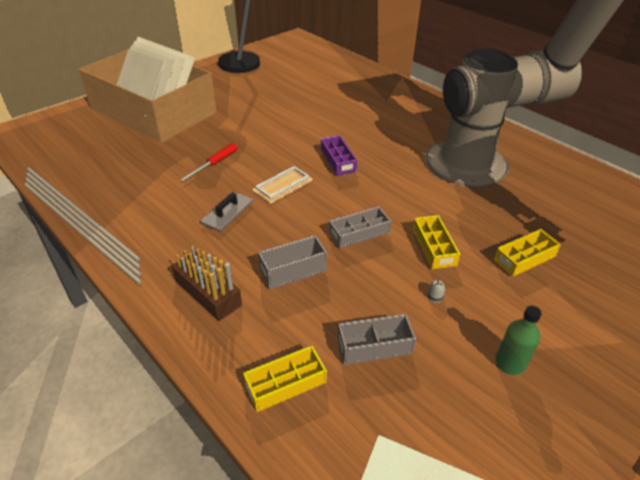

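View pics/wrist0.png

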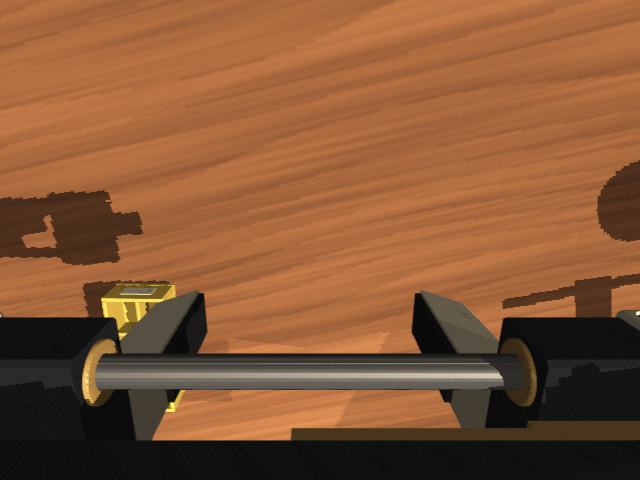

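```bash
cat > h.py <<'E'
import numpy as np, cv2
from cell import robot
def ray(cal,uv):
    K=cal["intrinsics"];P=cal["pose"];d=P[:3,:3]@np.linalg.solve(K,[uv[0],uv[1],1.]);return P[:3,3],d
def plane(cal,uv,z):
    o,d=ray(cal,uv);return o+d*(z-o[2])/d[2]
def proj(cal,p):
    P=cal["pose"];c=P[:3,:3].T@(np.asarray(p,float)-P[:3,3]);q=cal["intrinsics"]@c;return q[:2]/q[2]
E
python3 - <<'E'
import cv2
im=cv2.imread("pics/top0.png")
a=cv2.resize(im[150:320,180:450],None,fx=2.96,fy=2.96,interpolation=cv2.INTER_CUBIC)
cv2.imwrite("pics/topz.png",a)
E
```

```text
(no output)
```

View pics/topz.png

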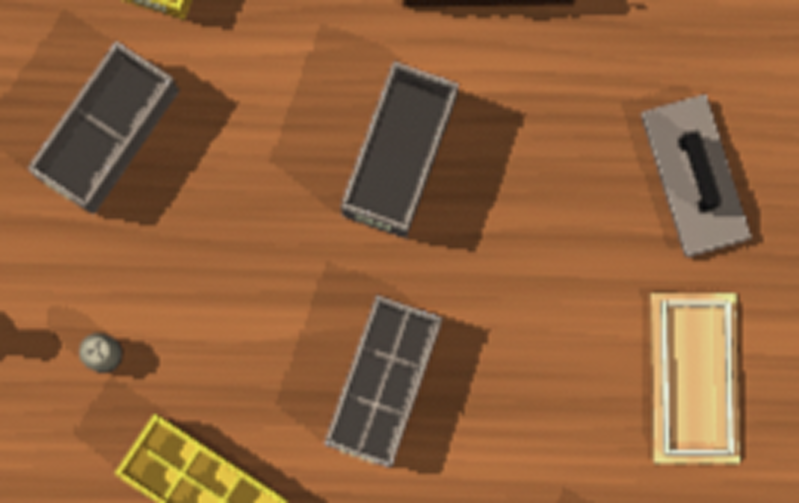

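```bash
python3 - <<'E'
from h import *
c=robot.calibration("top")
O={"deep":([(393,63),(457,85),(407,230),(343,208)],.064),"two":([(118,43),(173,82),(88,207),(30,170)],.054),
"six":([(378,297),(440,318),(388,465),(326,444)],.044),"lid":([(642,112),(706,95),(750,238),(688,257)],.016),
"base":([(663,300),(735,299),(738,456),(667,457)],.016)}
for n,(p,z) in O.items():
    W=np.array([plane(c,(u/2.96+180,v/2.96+150),z)[:2] for u,v in p])
    l=(W[0]+W[1]-W[2]-W[3])/2; w=(W[0]+W[3]-W[1]-W[2])/2
    print(n,W.mean(0).round(4),"L",np.linalg.norm(l).round(4),"W",np.linalg.norm(w).round(4),"yaw",np.degrees(np.arctan2(l[1],l[0])).round(2),np.degrees(np.arctan2(-w[0],w[1])).round(2))
print(plane(c,(100/2.96+180,348/2.96+150),.04))
E
```

```text
deep [6.261e-01 6.000e-04] L 0.1285 W 0.0558 yaw -17.21 -17.58
two [0.6383 0.2475] L 0.1271 W 0.0571 yaw -31.47 -32.48
six [0.4337 0.0092] L 0.1281 W 0.0538 yaw -17.92 -17.16
lid [ 0.618  -0.2536] L 0.1297 W 0.0566 yaw 17.57 17.68
base [ 0.4451 -0.2581] L 0.1321 W 0.0604 yaw 1.54 2.35
[0.45443729 0.2429243  0.04      ]
```

```bash
python3 -m crank '{"xyz":[[2,0,-1.3],[3.5,0,-2.2],[3.5,0,-2.2],[3.5,0,-2.2],[3.5,0,-2.2],[3.5,0,-2.2],[3.5,0,-2.2],[3.5,0,-2.2],[3.5,0,-2.2],[3.5,0,-2.2],[3.5,0,-2.2],[3.5,0,-2.2],[3.5,0,-2.2],[3.5,0,-2.2],[3.5,0,-2.2],[3.5,0,-2.2],[3.5,0,-2.2],[3.1,0,-2]],"roll":[0,0,0,0,0,0,0,0,0,0,0,0,0,0,0,0,0,0]}'; python3 -m crank '{"xyz":[[0,0,0],[0,0,0],[0,0,0],[0,0,0]],"roll":[2.3,2.3,0,0]}'
python3 - <<'E'
from h import *
print(robot.observe())
cv2.imwrite("pics/w1.png",robot.read_camera("wrist")[:,:,::-1])
E
```

```text
time: 1.95
tool_pos: [0.6278, -0.0007, 0.1893]
tool_rot: [-1.571, 0.001, -0.224]
contact_force: [-0.0, 1.0, -0.7]
opening: 0.0916
time: 2.35
tool_pos: [0.6266, 0.001, 0.1896]
tool_rot: [-1.571, 0.001, -0.303]
contact_force: [0.2, -0.4, 0.8]
opening: 0.0918
{'time': 2.35, 'qpos': array([-1.20624599e-01,  5.32974457e-01,  1.21956033e+00,  9.57242658e-05,
        1.38958862e+00, -1.38853282e+00]), 'qvel': array([ 0.00443968, -0.00584806, -0.00044418, -0.0008728 ,  0.00074984,
       -0.00011571]), 'joint_efforts': array([-2.53705038e-01, -5.34775436e+01, -2.54758787e+01, -3.15030513e-02,
        8.34949594e-02,  4.96718567e-02]), 'tool_pos': array([0.62663258, 0.00103682, 0.18956592]), 'tool_rot': array([-1.57079994e+00,  5.39025735e-04, -3.02905380e-01]), 'contact_force': array([ 0.19769656, -0.44920476,  0.76359386]), 'torque': array([-0.02522084, -0.03002222, -0.0157628 ]), 'opening': 0.09178351522553689}
```

View pics/w1.png

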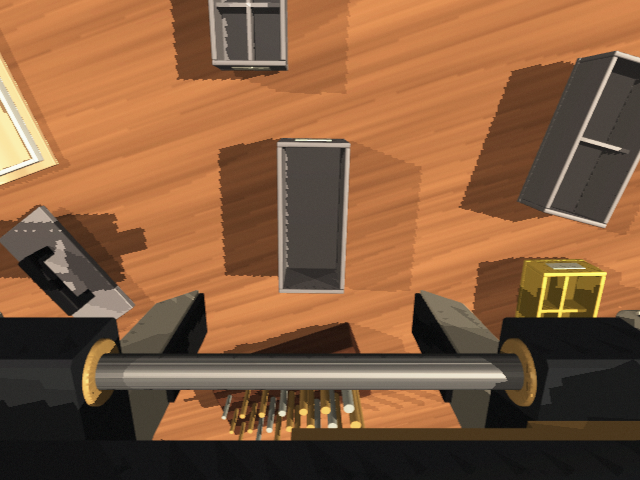

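```bash
cat >> h.py <<'E'
def rect(cal,im,seed,z,lo=110,L=.13,W=.058,sat=60,save=None,vmax=256,rad=.085):
    hsv=cv2.cvtColor(im,cv2.COLOR_RGB2HSV)
    m=((hsv[...,1]<sat)&(hsv[...,2]>lo)&(hsv[...,2]<vmax))
    v,u=np.nonzero(m)
    K=cal["intrinsics"];P=cal["pose"]
    d=P[:3,:3]@np.linalg.solve(K,np.stack([u,v,np.ones_like(u)]).astype(float))
    p=P[:3,3:]+d*((z-P[2,3])/d[2]);p=p[:2].T
    k=np.linalg.norm(p-np.array(seed),axis=1)<rad
    p=p[k].astype(np.float32)
    if save:
        o=im.copy();o[v[k],u[k]]=[255,0,0];cv2.imwrite(save,o[:,:,::-1])
    (c,(w,h),a)=cv2.minAreaRect(p*1000)
    b=cv2.boxPoints((c,(w,h),a))
    e=[b[1]-b[0],b[2]-b[1]];l=max(e,key=np.linalg.norm)
    y=np.degrees(np.arctan2(l[1],l[0]));y=(y+90)%180-90
    return np.array(c)/1000,max(w,h),min(w,h),y
E
python3 - <<'E'
from h import *
c=robot.calibration("wrist");im=cv2.imread("pics/w1.png")[:,:,::-1].copy()
for lo in(110,125,140): print(rect(c,im,(.626,.001),.064,lo,save=f"pics/m1_{lo}.png"))
a=cv2.imread("pics/m1_125.png")[120:310,240:400];cv2.imwrite("pics/m1z.png",cv2.resize(a,None,fx=3,fy=3,interpolation=0))
E
```

```text
(array([0.62826025, 0.0033474 ]), 131.7001190185547, 57.306922912597656, np.float32(-18.145996))
(array([0.62826453, 0.00337472]), 131.67437744140625, 57.2965087890625, np.float32(-18.109558))
(array([0.62829187, 0.0034154 ]), 131.7110137939453, 57.12153244018555, np.float32(-18.176048))
```

View pics/m1z.png

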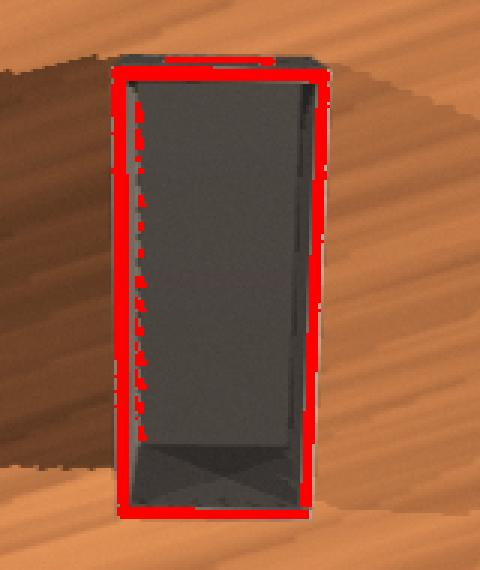

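```bash
python3 - <<'E'
s=open("h.py").read()
s=s.replace("    v,u=np.nonzero(m)\n","    v,u=np.nonzero(m);_,lab=cv2.connectedComponents(m.astype(np.uint8))\n")
s=s.replace("    p=p[k].astype","    li=lab[v,u];k&=li==np.bincount(li[k]).argmax()\n    p=p[k].astype")
open("h.py","w").write(s)
E
python3 - <<'E'
from h import *
c=robot.calibration("wrist");im=cv2.imread("pics/w1.png")[:,:,::-1].copy()
for lo in(95,110,125): print(rect(c,im,(.626,.001),.064,lo,save=f"pics/m1_{lo}.png"))
a=cv2.imread("pics/m1_95.png")[120:310,240:400];cv2.imwrite("pics/m1z.png",cv2.resize(a,None,fx=3,fy=3,interpolation=0))
print(rect(c,im,(.638,.2475),.054,110),rect(c,im,(.618,-.2536),.016,80))
E
```

```text
(array([0.6293819 , 0.00297978]), 129.33938598632812, 57.306922912597656, np.float32(-18.14598))
(array([0.62939587, 0.0029752 ]), 129.3099365234375, 57.306922912597656, np.float32(-18.14598))
(array([0.62943774, 0.00299102]), 129.20559692382812, 57.2965087890625, np.float32(-18.10955))
(array([0.64273956, 0.25169662]), 129.30377197265625, 57.39071273803711, np.float32(-31.820843)) (array([ 0.59917181, -0.25439738]), 87.06987762451172, 60.82328796386719, np.float32(18.23632))
```

View pics/m1z.png

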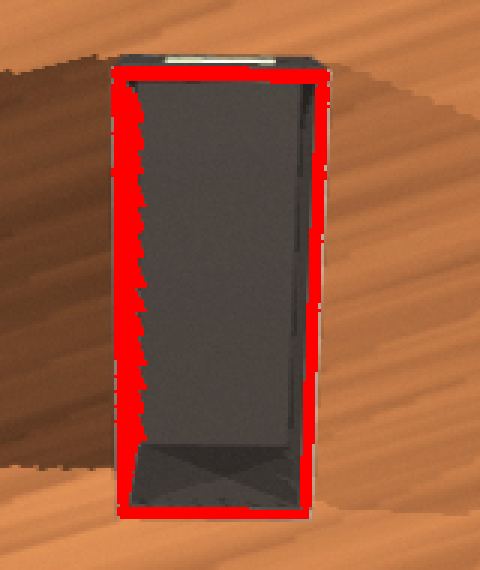

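```bash
python3 -m crank '{"xyz":[[-0.6,0,-1.8],[-1.2,0,-3.8],[-1.2,0,-3.8],[-1.2,0,-3.8],[-1.2,0,-3.8],[-1.2,0,-3.8],[-1.2,0,-3.8],[-1.2,0,-3.8],[-0.5,0,-1.6],[0,0,0],[0,0,0],[0,0,0],[0,0,0],[0,0,0],[0,0,0]],"roll":[0,0,0,0,0,0,0,0,0,-6.5,-6.5,-6.4,0,0,0]}'
python3 - <<'E'
from h import *
c=robot.calibration("wrist");im=robot.read_camera("wrist")
cv2.imwrite("pics/w2.png",im[:,:,::-1])
for lo,s in((150,40),(170,40),(190,40)): print(rect(c,im,(.446,-.257),.016,lo,sat=s,save=f"pics/m2_{lo}.png"))
a=cv2.imread("pics/m2_170.png")[100:320,220:420];cv2.imwrite("pics/m2z.png",np.hstack([cv2.resize(x,None,fx=2,fy=2,interpolation=0) for x in (a,im[100:320,220:420,::-1])]))
E
```

```text
time: 3.9
tool_pos: [0.4464, -0.2567, 0.1899]
tool_rot: [-1.571, -0.0, 0.033]
contact_force: [0.3, -0.7, 0.3]
opening: 0.0916
(array([ 0.44759564, -0.25273994]), 129.55032348632812, 57.40008544921875, np.float32(1.3559723))
(array([ 0.44759564, -0.25273994]), 129.55032348632812, 57.40008544921875, np.float32(1.3559723))
(array([ 0.4476347 , -0.25273901]), 129.47216796875, 57.40008544921875, np.float32(1.3559799))
```

View pics/m2z.png

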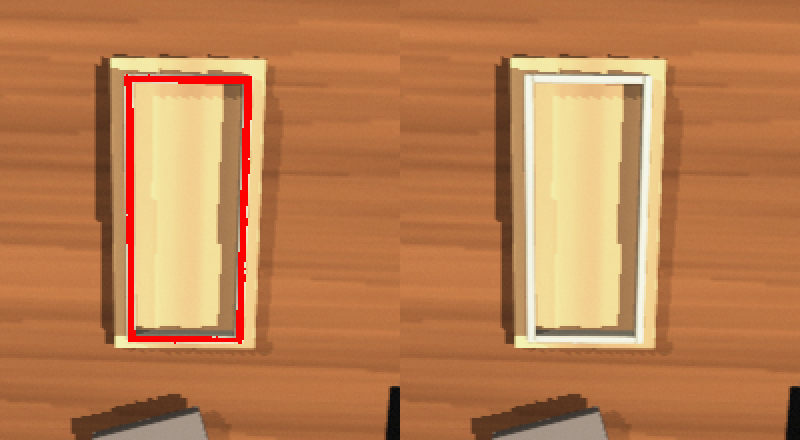

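```bash
python3 -m crank '{"xyz":[[0,0,0],[0,0,0],[0,0,0],[0,0,0],[0,0,0],[0,0,0],[0,0,0],[0,0,0],[0,0,0],[0,0,0],[0,0,0],[0,0,0],[0,0,0],[0,0,0],[0,0,0],[0,0,0],[0,0,0],[0,0,0],[0,0,0],[0,0,0]],"roll":[8,8,8,8,8,8,8,8,8,8,8,8,8,8,8,8,8,8,8,8]}';python3 -m crank '{"xyz":[[0,0,0],[0,0,0],[0,0,0],[0,0,0],[0,0,0],[0,0,0]],"roll":[8,8,4,0,0,0]}'
python3 - <<'E'
from h import *
c=robot.calibration("wrist");im=robot.read_camera("wrist")
cv2.imwrite("pics/w3.png",im[:,:,::-1])
for lo,s in((150,40),(170,40),(190,40)): print(rect(c,im,(.446,-.257),.016,lo,sat=s,save=f"pics/m3_{lo}.png"))
a=cv2.imread("pics/m3_170.png")
cv2.imwrite("pics/m3z.png",a)
E
```

```text
time: 5.95
tool_pos: [0.4464, -0.2568, 0.1898]
tool_rot: [-1.571, 0.0, -2.765]
contact_force: [0.1, -0.2, -0.5]
opening: 0.0921
time: 6.55
tool_pos: [0.4464, -0.2568, 0.1898]
tool_rot: [-1.571, -0.0, -3.106]
contact_force: [-0.0, 0.2, 0.4]
opening: 0.0918
(array([ 0.44776099, -0.2527384 ]), 129.1188201904297, 57.0218505859375, np.float32(1.321495))
(array([ 0.44776099, -0.2527384 ]), 129.1188201904297, 57.0218505859375, np.float32(1.321495))
(array([ 0.44776099, -0.2527384 ]), 129.1188201904297, 57.0218505859375, np.float32(1.321495))
```

View pics/m3z.png

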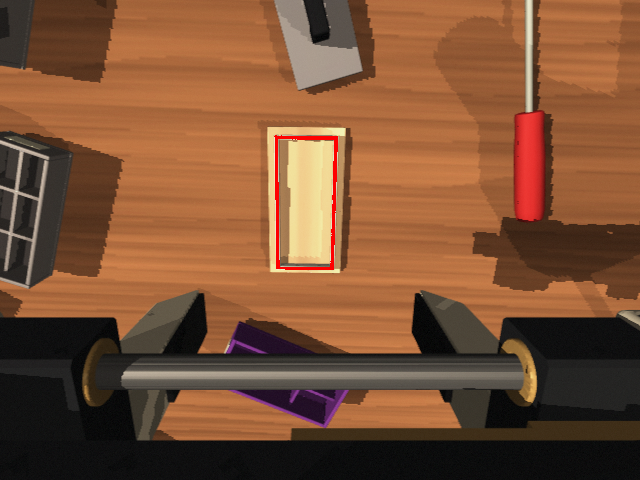

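```bash
python3 -m crank '{"xyz":[[-1.2,0,-1.6],[-2.4,0,-3.16],[-2.4,0,-3.16],[-2.4,0,-3.16],[-2.4,0,-3.16],[-2.4,0,-3.16],[-2.4,0,-3.16],[-2.4,0,-3.16],[-1.21,0,-1.58],[0,0,0],[0,0,0],[0,0,0],[0,0,0],[0,0,0],[0,0,0]],"roll":[0,0,0,0,0,0,0,0,0,6.7,6.7,6.7,0,0,0]}'
python3 - <<'E'
from h import *
c=robot.calibration("wrist");im=robot.read_camera("wrist")
cv2.imwrite("pics/w4.png",im[:,:,::-1])
print(robot.observe()["tool_pos"],np.degrees(robot.observe()["tool_rot"]))
for lo in(110,125): print(rect(c,im,(.6294,.003),.064,lo,save=f"pics/m4_{lo}.png"))
E
```

```text
time: 8.1
tool_pos: [0.6296, 0.0025, 0.1898]
tool_rot: [-1.571, -0.0, 2.828]
contact_force: [0.0, -0.4, -0.7]
opening: 0.0919
[0.62959761 0.00252868 0.18982682] [-9.00054102e+01  9.93972131e-04  1.61977377e+02]
(array([0.62982092, 0.00290515]), 127.77606201171875, 57.12248611450195, np.float32(-18.113083))
(array([0.63162067, 0.00220366]), 123.88453674316406, 56.94704818725586, np.float32(-18.045883))
```

View pics/m4_110.png

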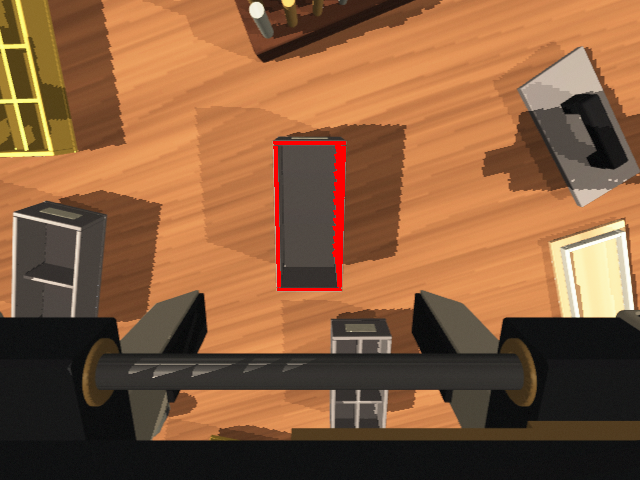

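```bash
python3 -m crank '{"xyz":[[0,2,0],[0,3,-0.03],[0,3,0],[0,3,0],[0,3,0],[0,1.6,0],[0,0.8,0],[0,0,0]],"roll":[0,0,0,0,0,0,0,0]}' -1 25;python3 -m crank '{"xyz":[[0,0,0],[0,0,0],[0,0,0],[0,0,0],[0,0,0],[0,0,0],[0,0,0],[0,0,0]],"roll":[0,0,0,0,0,0,0,0]}' 1 25; python3 -m crank '{"xyz":[[0,-0.5,0],[0,-1.5,0],[0,-3,0],[0,-3,0],[0,-3,0],[0,-2,0],[0,0,0],[0,0,0]],"roll":[0,0,0,0,0,0,0,0]}'
python3 - <<'E'
from h import *
print(robot.observe())
cv2.imwrite("pics/w5.png",robot.read_camera("wrist")[:,:,::-1])
E
```

```text
time: 8.95
tool_pos: [0.6292, 0.0029, 0.025]
tool_rot: [-1.571, -0.002, 2.826]
contact_force: [0.2, 0.6, 0.4]
opening: 0.0919
time: 9.75
tool_pos: [0.6299, 0.0028, 0.0261]
tool_rot: [-1.571, 0.0, 2.825]
contact_force: [-1.0, -0.7, 3.1]
opening: 0.0559
time: 10.55
tool_pos: [0.6295, 0.0031, 0.1555]
tool_rot: [-1.571, -0.0, 2.825]
contact_force: [0.1, -0.1, 0.2]
opening: 0.0009
{'time': 10.55, 'qpos': array([-1.16893928e-01,  5.61164340e-01,  1.26531445e+00,  3.00279508e-04,
        1.31529527e+00,  1.77003039e+00]), 'qvel': array([ 2.81320538e-05,  2.39872057e-02,  2.61826158e-02, -9.89003363e-04,
       -8.63708902e-04,  1.33193258e-03]), 'joint_efforts': array([ 3.52818158e-02, -5.65866816e+01, -2.61977470e+01,  2.54616793e-02,
       -7.67979026e-02,  9.41363783e-05]), 'tool_pos': array([0.62947911, 0.00310953, 0.15549485]), 'tool_rot': array([-1.57104519e+00, -2.35320692e-04,  2.82538878e+00]), 'contact_force': array([ 0.11541466, -0.05791356,  0.18851162]), 'torque': array([-0.02847276,  0.15037518, -0.00164761]), 'opening': 0.0008519240428098583}
```

View pics/w5.png

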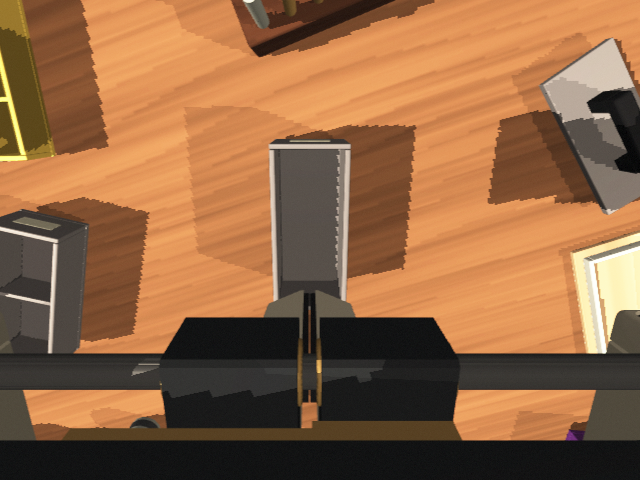

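```bash
python3 -m crank '{"xyz":[[0,-1,0],[0,-1,0],[0,-1.4,0],[0,0,0],[0,0,0],[0,0,0],[0,0,0],[0,0,0],[0,0,0],[0,0,0],[0,0,0],[0,0,0],[0,0,0],[0,0,0],[0,0,0],[0,0,0],[0,0,0]],"roll":[0,0,0,0,0,0,0,0,0,0,0,0,0,0,0,0,0]}' -1 40
python3 - <<'E'
from h import *
c=robot.calibration("wrist");im=robot.read_camera("wrist")
cv2.imwrite("pics/w6.png",im[:,:,::-1])
print(robot.observe()["tool_pos"],np.degrees(robot.observe()["tool_rot"]))
for lo in(100,110,125): print(rect(c,im,(.6294,.003),.064,lo,save=f"pics/m6_{lo}.png"))
E
```

```text
time: 12.3
tool_pos: [0.6297, 0.0029, 0.1898]
tool_rot: [-1.571, 0.0, 2.825]
contact_force: [0.3, 0.2, -0.5]
opening: 0.092
[0.62969028 0.00292587 0.18982163] [-9.00066023e+01  3.71628821e-04  1.61879321e+02]
(array([0.62941779, 0.00320035]), 128.72503662109375, 57.15053176879883, np.float32(-18.156006))
(array([0.62941779, 0.00320035]), 128.72503662109375, 57.15053176879883, np.float32(-18.156006))
(array([0.62941779, 0.00320035]), 128.72503662109375, 57.15053176879883, np.float32(-18.156006))
```

View pics/m6_100.png

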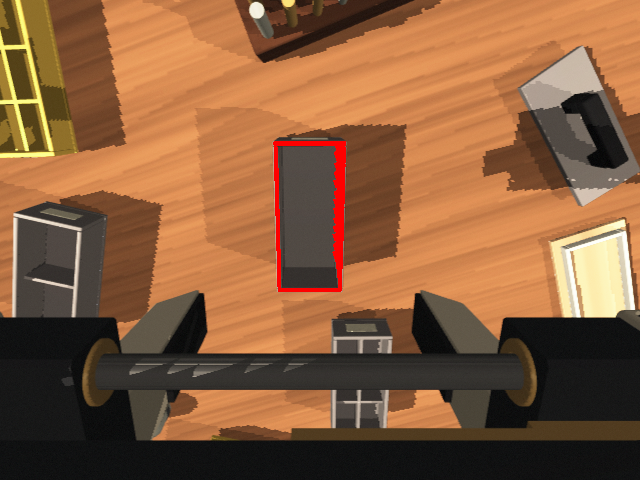

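```bash
python3 -m crank '{"xyz":[[0,2,0],[0,3,0],[0,3,0],[0,3,0],[0,3,0],[0,1.6,0],[0,0.8,0],[0,0,0]],"roll":[0,0,0,0,0,0,0,0]}' 0.15 40;python3 -m crank '{"xyz":[[0,0,0],[0,0,0],[0,0,0],[0,0,0],[0,0,0],[0,0,0],[0,0,0],[0,0,0],[0,0,0],[0,0,0]],"roll":[0,0,0,0,0,0,0,0,0,0]}' 1 40; python3 -m crank '{"xyz":[[0,-0.2,0],[0,-0.3,0],[0,-0.5,0],[0,0,0]],"roll":[0,0,0,0]}'
```

```text
time: 13.15
tool_pos: [0.6287, 0.0013, 0.0272]
tool_rot: [-1.568, -0.001, 2.825]
contact_force: [-3.8, -2.4, 5.6]
opening: 0.0394
time: 14.15
tool_pos: [0.6297, 0.0029, 0.0258]
tool_rot: [-1.571, -0.0, 2.825]
contact_force: [0.4, 0.3, -0.5]
opening: 0.0003
time: 14.55
tool_pos: [0.6304, 0.0028, 0.0369]
tool_rot: [-1.571, 0.002, 2.825]
contact_force: [-0.4, 0.8, -0.2]
opening: 0.0
```

```bash
python3 - <<'E'
from h import *
im=robot.read_camera("wrist");im2=robot.read_camera("scene")
cv2.imwrite("pics/w7.png",np.hstack([im[::2,::2],cv2.resize(im2[180:340,180:420],(360,240))])[:,:,::-1])
E
```

```text
(no output)
```

View pics/w7.png

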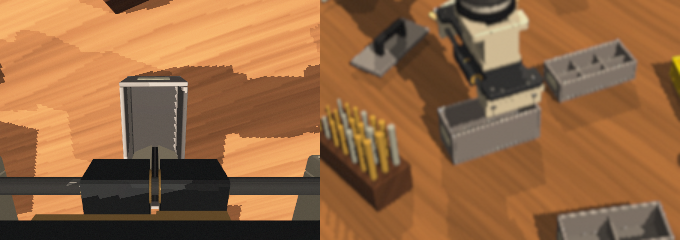

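```bash
python3 -m crank '{"xyz":[[0,-1,0],[0,-2,0],[0,-3,0],[0,-3,0],[0,-3,0],[0,-2,0],[0,-1.3,0],[0,0,0]],"roll":[0,0,0,0,0,0,0,0]}' 1 40;python3 -m crank '{"xyz":[[0,0,0],[0,0,0],[0,0,0],[0,0,0],[0,0,0],[0,0,0],[0,0,0],[0,0,0],[0,0,0],[0,0,0],[0,0,0],[0,0,0],[0,0,0],[0,0,0]],"roll":[0,0,0,0,0,0,0,0,0,0,0,0,0,0]}' -1 40
python3 - <<'E'
from h import *
c=robot.calibration("wrist");im=robot.read_camera("wrist")
cv2.imwrite("pics/w8.png",im[:,:,::-1])
print(robot.observe()["tool_pos"],np.degrees(robot.observe()["tool_rot"]))
for lo in(100,125): print(rect(c,im,(.6294,.003),.064,lo,save=f"pics/m8_{lo}.png"))
E
```

```text
time: 15.45
tool_pos: [0.6306, 0.0029, 0.191]
tool_rot: [-1.572, 0.004, 2.825]
contact_force: [0.0, -0.6, 0.2]
opening: 0.0003
time: 16.85
tool_pos: [0.6297, 0.0029, 0.1888]
tool_rot: [-1.571, 0.0, 2.825]
contact_force: [0.2, -0.8, -0.4]
opening: 0.0916
[0.62969622 0.00290911 0.18883166] [-9.00063027e+01 -2.52268994e-04  1.61878726e+02]
(array([0.63046301, 0.00399918]), 129.15769958496094, 57.19735336303711, np.float32(-17.86914))
(array([0.63262012, 0.00320491]), 124.68265533447266, 57.0877799987793, np.float32(-17.747147))
```

View pics/m8_100.png

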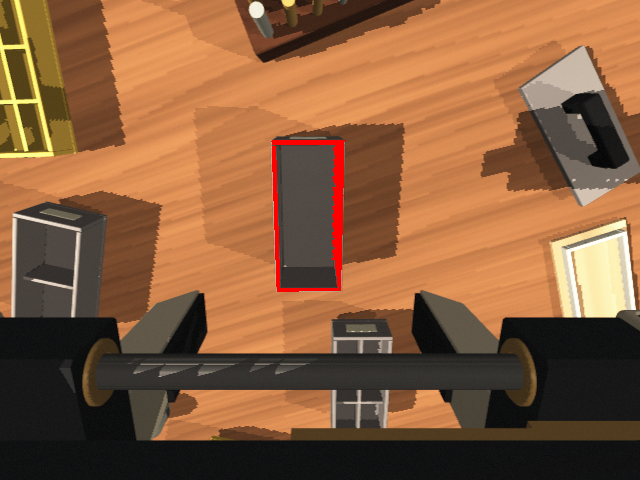

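```bash
python3 -m crank '{"xyz":[[-0.04,2,-0.13],[0,3,0],[0,3,0],[0,3,0],[0,3,0],[0,1.5,0],[0,0.8,0],[0,0,0]],"roll":[0,0,0,0,0,0,0,0]}' -1 40;python3 -m crank '{"xyz":[[0,0,0],[0,0,0],[0,0,0],[0,0,0],[0,0,0],[0,0,0],[0,0,0],[0,0,0],[0,0,0],[0,0,0],[0,0,0],[0,0,0]],"roll":[0,0,0,0,0,0,0,0,0,0,0,0]}' 1 40; python3 -m crank '{"xyz":[[0,-0.2,0],[0,-0.3,0],[0,-0.5,0],[0,0,0]],"roll":[0,0,0,0]}'
```

```text
time: 17.7
tool_pos: [0.63, 0.0041, 0.0249]
tool_rot: [-1.571, -0.002, 2.825]
contact_force: [-0.6, 0.1, 0.4]
opening: 0.092
time: 18.9
tool_pos: [0.6302, 0.0043, 0.0254]
tool_rot: [-1.571, -0.001, 2.825]
contact_force: [-1.1, -0.5, -2.6]
opening: 0.0034
time: 19.3
tool_pos: [0.6311, 0.004, 0.0368]
tool_rot: [-1.571, 0.002, 2.825]
contact_force: [-0.9, -0.8, -1.8]
opening: 0.0035
```

```bash
python3 - <<'E'
from h import *
im=robot.read_camera("wrist");im2=robot.read_camera("scene")
cv2.imwrite("pics/w9.png",np.hstack([cv2.resize(im,(400,300)),cv2.resize(im2[180:340,180:420],(400,300))])[:,:,::-1])
E
```

```text
(no output)
```

View pics/w9.png

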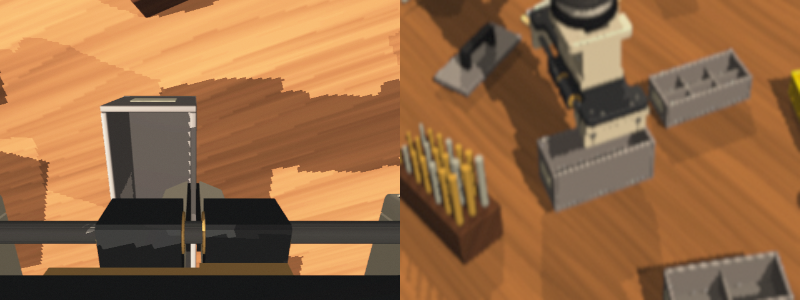

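```bash
python3 -m crank '{"xyz":[[0,0.3,0],[0,0.4,0],[0,0.3,0],[0,0.1,0],[0,0,0],[0,0,0]],"roll":[0,0,0,0,0,0]}';python3 -m crank '{"xyz":[[0,0,0],[0,0,0],[0,0,0],[0,0,0],[0,0,0],[0,0,0]],"roll":[0,0,0,0,0,0]}' 0.6 10; python3 -m crank '{"xyz":[[0,-1,0],[0,-2,0],[0,-3,0],[0,-3,0],[0,-3,0],[0,-3,0],[0,-1.3,0],[0,0,0]],"roll":[0,0,0,0,0,0,0,0]}'
python3 -m crank '{"xyz":[[0,0,0],[0,0,0],[0,0,0],[0,0,0],[0,0,0],[0,0,0],[0,0,0],[0,0,0],[0,0,0],[0,0,0]],"roll":[0,0,0,0,0,0,0,0,0,0]}' -1 10
python3 - <<'E'
from h import *
c=robot.calibration("wrist");im=robot.read_camera("wrist")
cv2.imwrite("pics/w10.png",im[:,:,::-1])
print(robot.observe()["tool_pos"],np.degrees(robot.observe()["tool_rot"]))
for lo in(100,125): print(rect(c,im,(.6294,.03),.064,lo,save=f"pics/m10_{lo}.png"))
E
```

```text
time: 20.0
tool_pos: [0.6306, 0.004, 0.0248]
tool_rot: [-1.571, 0.0, 2.825]
contact_force: [1.2, -0.8, -1.0]
opening: 0.0037
time: 20.6
tool_pos: [0.6306, 0.0041, 0.0249]
tool_rot: [-1.571, 0.0, 2.825]
contact_force: [0.6, -0.2, 0.3]
opening: 0.0185
time: 21.4
tool_pos: [0.6316, 0.0039, 0.1902]
tool_rot: [-1.572, 0.005, 2.825]
contact_force: [0.3, 0.5, -0.4]
opening: 0.0184
time: 22.4
tool_pos: [0.6305, 0.004, 0.1879]
tool_rot: [-1.571, 0.0, 2.825]
contact_force: [-0.3, 0.6, -0.2]
opening: 0.0907
[0.63047717 0.00402055 0.18784409] [-9.00057555e+01  1.51937832e-03  1.61878706e+02]
(array([0.63782965, 0.02463369]), 129.0057373046875, 57.0640754699707, np.float32(-18.547188))
(array([0.63788019, 0.02488157]), 128.94386291503906, 56.56183624267578, np.float32(-18.547188))
```

View pics/m10_100.png

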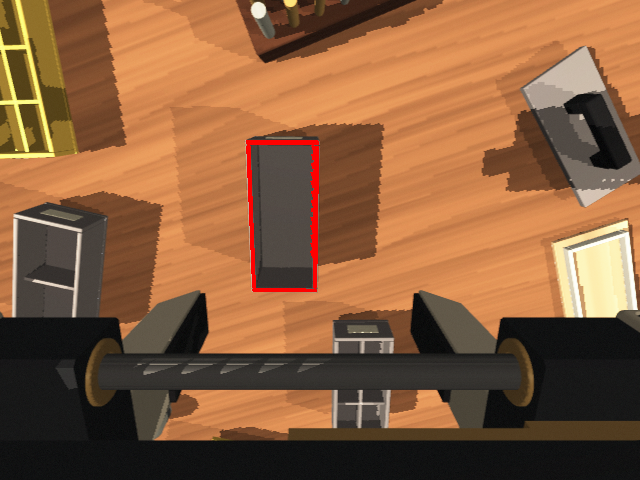

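```bash
python3 -m crank '{"xyz":[[-0.06,2,-1.1],[0,3,-1.1],[0,3,0],[0,3,0],[0,3,0],[0,2.5,0],[0,1.3,0],[0,0.5,0],[0,0,0]],"roll":[0.4,0,0,0,0,0,0,0,0]}' -1 8;python3 -m crank '{"xyz":[[0,0,0],[0,0,0],[0,0,0],[0,0,0],[0,0,0],[0,0,0],[0,0,0],[0,0,0]],"roll":[0,0,0,0,0,0,0,0]}' 1 8; python3 -m crank '{"xyz":[[0,0,0],[0,0,0],[0,0,0],[0,0,0]],"roll":[0,0,0,0]}'
```

```text
time: 23.35
tool_pos: [0.6382, 0.0247, 0.0049]
tool_rot: [-1.571, 0.0, 2.818]
contact_force: [0.4, -0.6, 0.2]
opening: 0.0921
time: 24.15
tool_pos: [0.6381, 0.0247, 0.0052]
tool_rot: [-1.571, 0.0, 2.818]
contact_force: [0.1, 0.5, 4.0]
opening: 0.0581
time: 24.55
tool_pos: [0.6382, 0.0247, 0.0051]
tool_rot: [-1.571, 0.0, 2.818]
contact_force: [-1.9, -1.3, 5.6]
opening: 0.0579
```

```bash
python3 -m crank '{"xyz":[[0,-0.2,0],[0,-0.3,0],[0,-0.5,0],[0,0,0]],"roll":[0,0,0,0]}' 1 10;python3 -m crank '{"xyz":[[0,-1,0],[0,-2,0],[0,-2.5,0],[0,-2.5,0],[0,-1,0],[0,0,0]],"roll":[0,0,0,0,0,0]}'
python3 - <<'E'
from h import *
im=robot.read_camera("wrist");im2=robot.read_camera("scene")
cv2.imwrite("pics/w11.png",np.hstack([cv2.resize(im,(400,300)),cv2.resize(im2[130:340,180:460],(400,300))])[:,:,::-1])
E
```

```text
time: 24.95
tool_pos: [0.6384, 0.0247, 0.0154]
tool_rot: [-1.571, 0.001, 2.818]
contact_force: [0.0, -0.0, -1.1]
opening: 0.0576
time: 25.55
tool_pos: [0.639, 0.0247, 0.1067]
tool_rot: [-1.572, 0.004, 2.818]
contact_force: [0.0, 0.3, -2.4]
opening: 0.0579
```

View pics/w11.png

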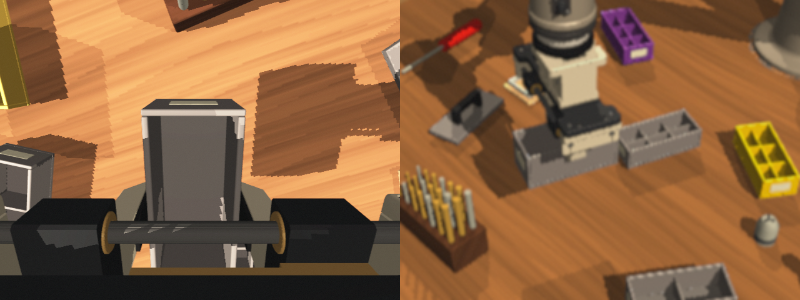

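```bash
python3 -m crank '{"xyz":[[0,1,0],[0,2.5,0],[0,2.5,0],[0,2.5,0],[0,1,0],[0,0.4,0],[0,0.2,0],[0,0,0],[0,0,0]],"roll":[0,0,0,0,0,0,0,0,0]}';python3 -m crank '{"xyz":[[0,0,0],[0,0,0],[0,0,0],[0,0,0],[0,-0.3,0],[0,-0.35,0],[0,0,0]],"roll":[0,0,0,0,0,0,0]}' -0.45 10; python3 -m crank '{"xyz":[[0,0,0],[0,0,0],[0,0,0],[0,0,0],[0,0,0],[0,0,0],[0,0,0]],"roll":[0,0,0,0,0,0,0]}' 1 10;python3 -m crank '{"xyz":[[0,-0.2,0],[0,-0.3,0],[0,-0.5,0],[0,0,0],[0,0,0]],"roll":[0,0,0,0,0]}' 1 10
```

```text
time: 26.55
tool_pos: [0.6379, 0.0247, 0.0041]
tool_rot: [-1.571, -0.0, 2.818]
contact_force: [-2.0, 0.5, 2.4]
opening: 0.058
time: 27.25
tool_pos: [0.6385, 0.0247, 0.0111]
tool_rot: [-1.571, 0.001, 2.818]
contact_force: [0.1, -0.0, 0.3]
opening: 0.0669
time: 27.95
tool_pos: [0.638, 0.0247, 0.0104]
tool_rot: [-1.571, 0.0, 2.818]
contact_force: [-0.3, -1.1, 1.9]
opening: 0.0578
time: 28.45
tool_pos: [0.6381, 0.0247, 0.0205]
tool_rot: [-1.571, 0.0, 2.818]
contact_force: [-0.2, 0.8, -2.4]
opening: 0.0582
```

```bash
python3 -m crank '{"xyz":[[0,-2,0],[0,-3,0],[0,-3,0],[0.4,-1,1.2],[1,0,3.5],[1,0,3.5],[1,0,3.5],[1,0,3.5],[1,0,3.5],[1,0,3.5],[1,0,3.5],[1,0,3.5],[1,0,3.5],[0,0,0],[0,0,0],[0,0,0],[0,0,0],[0,0,0],[0,0,0]],"roll":[0,0,0,0,0,0,0,0,0,0,0,0,0,-6.6,-6.7,-6.6,0,0,0]}'
python3 - <<'E'
from h import *
s=robot.observe();print(s["tool_pos"],np.degrees(s["tool_rot"]),s["opening"],s["contact_force"])
im=robot.read_camera("wrist");cv2.imwrite("pics/w12.png",im[:,:,::-1])
R=np.radians(s["tool_rot"][2]*0)+s["tool_rot"][2]
d=np.array([.4477,-.2527])-s["tool_pos"][:2];print(d@[np.cos(R),np.sin(R)],d@[-np.sin(R),np.cos(R)])
E
```

```text
time: 30.35
tool_pos: [0.4446, -0.2554, 0.11]
tool_rot: [-1.571, -0.0, -3.12]
contact_force: [-0.9, -0.4, -1.9]
opening: 0.0578
[ 0.44458431 -0.25539125  0.10998141] [-9.00207935e+01 -2.42979787e-02 -1.78751518e+02] 0.05778245504740111 [-0.92751338 -0.40047449 -1.93566446]
-0.0031735910183072137 -0.002622722204226261
```

View pics/w12.png

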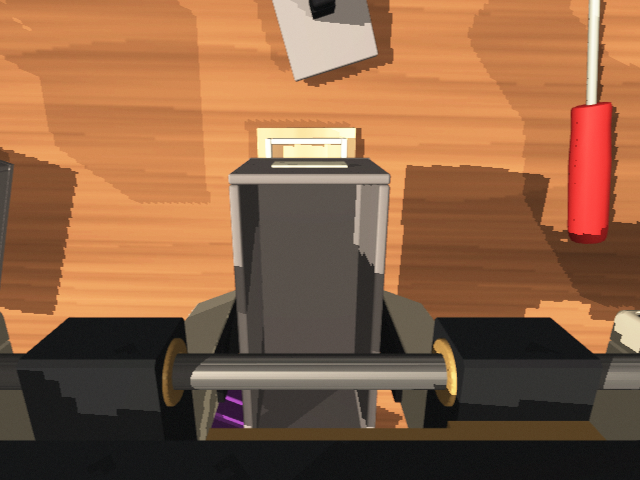

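```bash
python3 -m crank '{"xyz":[[-0.32,0,-0.26],[0,2,0],[0,2.5,0],[0,2,0],[0,0.8,0],[0,0,0],[0,0,0]],"roll":[0,0,0,0,0,0,0]}'
python3 - <<'E'
from h import *
s=robot.observe();R=s["tool_rot"][2];X=np.array([np.cos(R),np.sin(R)]);Z=np.array([-np.sin(R),np.cos(R)])
c=robot.calibration("wrist");im=robot.read_camera("wrist");cv2.imwrite("pics/w13.png",im[:,:,::-1])
T=s["tool_pos"];print(T,s["contact_force"])
for uv in((231,177),(389,177)):
    p=plane(c,uv,T[2]-.0104+.064)[:2]-T[:2];print(p@X,p@Z)
E
```

```text
time: 31.1
tool_pos: [0.4487, -0.2531, 0.038]
tool_rot: [-1.57, 0.001, -3.118]
contact_force: [0.5, -0.0, -1.4]
opening: 0.0579
[ 0.44871853 -0.25311055  0.03800478] [ 0.491755   -0.03805781 -1.43174705]
-0.06267533447321373 -0.02803223366807868
-0.06259790777333078 0.02821066375773925
```

View pics/w13.png

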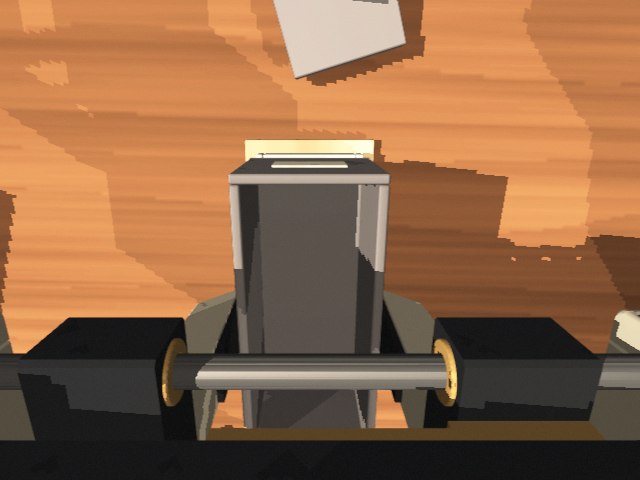

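```bash
python3 -m crank '{"xyz":[[0,0.5,0],[0,0.4,0],[0,0.3,0],[0,0.2,0],[0,0,0],[0,0,0]],"roll":[0,0,0,0,0,0]}';python3 -m crank '{"xyz":[[0,0.2,0],[0,0.2,0],[0,0.1,0],[0,0.1,0],[0,0,0],[0,0,0]],"roll":[0,0,0,0,0,0]}'
```

```text
time: 31.75
tool_pos: [0.4481, -0.2528, 0.0233]
tool_rot: [-1.571, 0.0, -3.118]
contact_force: [-0.4, -0.1, -2.1]
opening: 0.0577
time: 32.35
tool_pos: [0.4481, -0.2528, 0.0182]
tool_rot: [-1.571, 0.0, -3.117]
contact_force: [-3.2, 1.4, 8.7]
opening: 0.0579
```

```bash
python3 -m crank '{"xyz":[[0,0,0],[0,0,0],[0,0,0],[0,0,0],[0,0,0]],"roll":[0,0,0,0,0]}' -1 10;python3 -m crank '{"xyz":[[0,-1,0],[0,-3,0],[0,-4,0],[0,-4,0],[0,-3.5,0],[0,-1.7,0],[0,0,0],[0,0,0],[0,0,0]],"roll":[0,0,0,0,0,0,0,0,0]}'
python3 - <<'E'
from h import *
s=robot.observe();print(s["tool_pos"])
c=robot.calibration("wrist");im=robot.read_camera("wrist");cv2.imwrite("pics/w14.png",im[:,:,::-1])
for lo in(100,140): print(rect(c,im,(.4477,-.2527),.072,lo,save=f"pics/m14_{lo}.png"))
E
```

```text
time: 32.85
tool_pos: [0.4481, -0.2528, 0.0172]
tool_rot: [-1.571, -0.0, -3.118]
contact_force: [0.8, -1.2, 0.3]
opening: 0.0905
time: 33.75
tool_pos: [0.4474, -0.2523, 0.188]
tool_rot: [-1.573, -0.002, -3.118]
contact_force: [-0.5, -0.7, -1.1]
opening: 0.0919
[ 0.44738375 -0.25227407  0.18803393]
(array([ 0.4453147 , -0.25245926]), 124.18353271484375, 57.09787368774414, np.float32(1.2938538))
(array([ 0.44782574, -0.27906448]), 120.36595153808594, 3.684478998184204, np.float32(1.2378082))
```

View pics/m14_140.png

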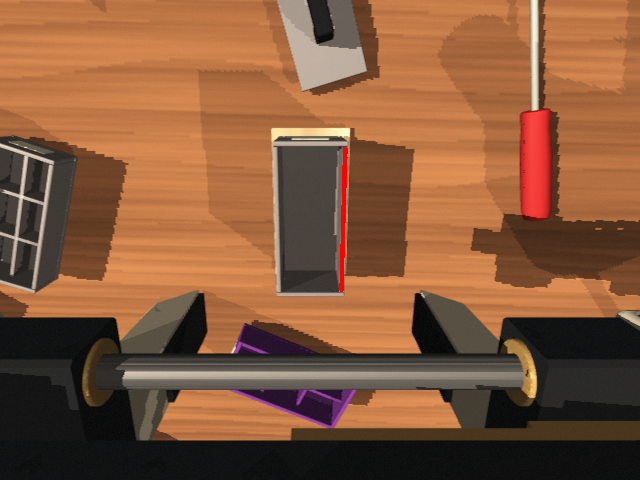

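```bash
python3 -m crank '{"xyz":[[-0.1,0,-2],[-0.15,0,-4],[-0.15,0,-4],[-0.15,0,-4],[-0.15,0,-4],[-0.15,0,-4],[-0.15,0,-4],[-0.2,0,-4],[-0.2,0,-4],[-0.2,0,-4],[-0.2,0,-4],[-0.2,0,-4],[-0.2,0,-3.8],[0,0,0],[0,0,0],[0,0,0],[0,0,0],[0,0,0],[0,0,0],[0,0,0]],"roll":[0,0,0,0,0,0,0,0,0,0,0,0,0,-8.5,-8.5,-8.5,-8.5,-8.5,-8.5,-8.5]}';python3 -m crank '{"xyz":[[0,0,0],[0,0,0],[0,0,0],[0,0,0],[0,0,0],[0,0,0]],"roll":[-8.5,-8.5,-8.5,-4.9,0,0]}'
python3 - <<'E'
from h import *
s=robot.observe();print(s["tool_pos"],np.degrees(s["tool_rot"]))
im=robot.read_camera("wrist");cv2.imwrite("pics/w15.png",im[:,:,::-1])
E
```

```text
time: 35.8
tool_pos: [0.4576, 0.2454, 0.1881]
tool_rot: [-1.572, -0.002, -2.073]
contact_force: [-0.4, 0.6, 0.0]
opening: 0.0921
time: 36.4
tool_pos: [0.4578, 0.2454, 0.1885]
tool_rot: [-1.572, -0.0, -1.551]
contact_force: [-0.0, 0.3, 0.9]
opening: 0.0921
[0.45778332 0.24544635 0.18854679] [-9.00830897e+01 -2.42812203e-02 -8.88626096e+01]
```

View pics/w15.png

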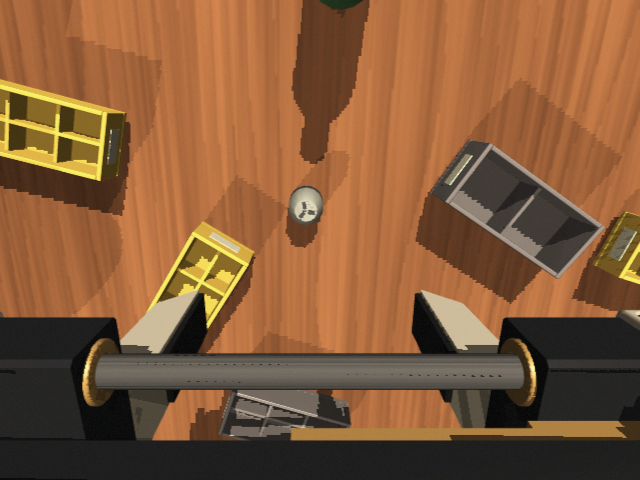

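```bash
python3 - <<'E'
from h import *
s=robot.observe();c=robot.calibration("wrist");im=cv2.imread("pics/w15.png")
R=s["tool_rot"][2];X=np.array([np.cos(R),np.sin(R)]);Z=np.array([-np.sin(R),np.cos(R)])
for n,uv,z in(("topdisc",(307,210),.04),("cylL/R",(289,205),.025),("cylR",(323,205),.025),("yel1",(253,255),.044),("yel2",(203,222),.044),("two",(432,195),.03)):
    p=plane(c,uv,z);d=p[:2]-s["tool_pos"][:2];print(n,p.round(4),"tool x,z",(d@X).round(4),(d@Z).round(4))
cv2.imwrite("pics/w15z.png",cv2.resize(im[170:260,260:360],None,fx=6,fy=6,interpolation=0))
E
```

```text
topdisc [0.4562 0.2484 0.04  ] tool x,z -0.003 -0.0016
cylL/R [0.4395 0.2493 0.025 ] tool x,z -0.0042 -0.0183
cylR [0.4708 0.2499 0.025 ] tool x,z -0.0042 0.0131
yel1 [0.4079 0.2066 0.044 ] tool x,z 0.0379 -0.0508
yel2 [0.3644 0.2368 0.044 ] tool x,z 0.0068 -0.0936
two [0.5686 0.262  0.03  ] tool x,z -0.0143 0.111
```

View pics/w15z.png

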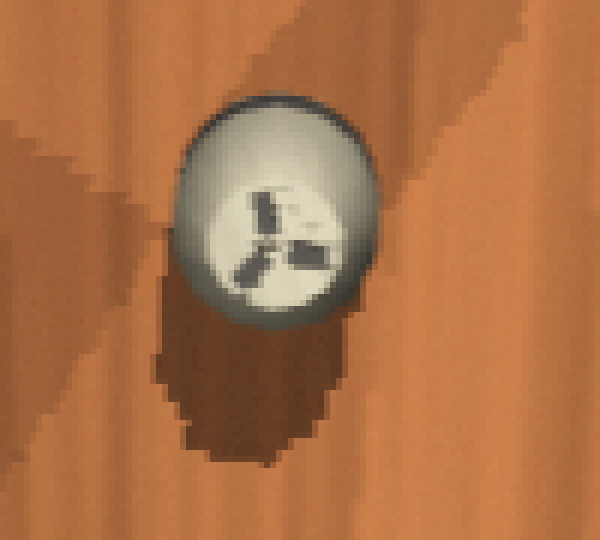

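```bash
python3 -m crank '{"xyz":[[-0.22,2,-0.25],[0,3,0],[0,3,0],[0,3,0],[0,3,0],[0,2.5,0],[0,1.3,0],[0,0.5,0],[0,0,0]],"roll":[0,0,0,0,0,0,0,0,0]}' -0.3 25;python3 -m crank '{"xyz":[[0,0,0],[0,0,0],[0,0,0],[0,0,0],[0,0,0],[0,0,0],[0,0,0],[0,0,0]],"roll":[0,0,0,0,0,0,0,0]}' 1 25; python3 -m crank '{"xyz":[[0,-0.3,0],[0,-0.7,0],[0,-2,0],[0,-3,0],[0,-3,0],[0,-3,0],[0,-2,0],[0,-1,0],[0,0,0],[0,0,0]],"roll":[0,0,0,0,0,0,0,0,0,0]}'
python3 - <<'E'
from h import *
s=robot.observe();print(s["tool_pos"],np.degrees(s["tool_rot"]))
R=s["tool_rot"][2];X=np.array([np.cos(R),np.sin(R)]);Z=np.array([-np.sin(R),np.cos(R)])
d=np.array([.4477,-.2527])-s["tool_pos"][:2];print(d@X,d@Z)
im=robot.read_camera("wrist");cv2.imwrite("pics/w16.png",im[:,:,::-1])
E
```

```text
time: 37.35
tool_pos: [0.4553, 0.2476, 0.0058]
tool_rot: [-1.572, -0.0, -1.549]
contact_force: [0.6, 0.3, -0.0]
opening: 0.0598
time: 38.15
tool_pos: [0.4556, 0.2477, 0.0063]
tool_rot: [-1.571, 0.0, -1.549]
contact_force: [-0.4, 0.4, -0.8]
opening: 0.0019
time: 39.15
tool_pos: [0.4551, 0.2475, 0.1556]
tool_rot: [-1.572, -0.0, -1.549]
contact_force: [0.2, -0.1, -0.6]
opening: 0.0004
[0.45506586 0.24751706 0.15555845] [-9.00673640e+01 -1.84864341e-02 -8.87246651e+01]
0.49992920421034326 -0.018497344275675114
```

View pics/w16.png

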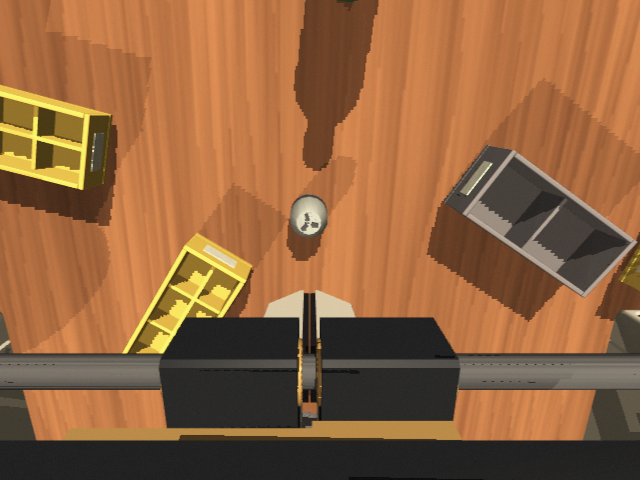

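```bash
python3 - <<'E'
from h import *
s=robot.observe();c=robot.calibration("wrist");im=cv2.imread("pics/w16.png")
R=s["tool_rot"][2];X=np.array([np.cos(R),np.sin(R)]);Z=np.array([-np.sin(R),np.cos(R)])
cv2.imwrite("pics/w16z.png",cv2.resize(im[180:300,250:370],None,fx=5,fy=5,interpolation=0))
for uv in((309,221),(309,215)):
    p=plane(c,uv,.04);d=p[:2]-s["tool_pos"][:2];print(p.round(4),"tool x,z",(d@X).round(4),(d@Z).round(4))
# finger tip check: project TCP
T=s["tool_pos"];print("tcp px",proj(c,T)); print(proj(c,T+[0,0,.019]))
E
```

```text
[0.4549 0.2492 0.04  ] tool x,z -0.0018 0.0001
[0.4548 0.2542 0.04  ] tool x,z -0.0067 0.0001
tcp px [308.51925389 279.56093517]
[308.40927374 295.02178505]
```

View pics/w16z.png

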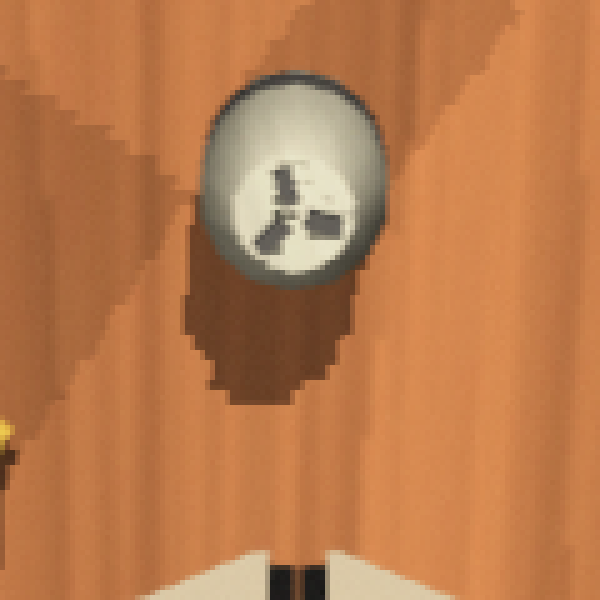

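```bash
python3 - <<'E'
from h import *
s=robot.observe();c=robot.calibration("wrist")
R=s["tool_rot"][2];X=np.array([np.cos(R),np.sin(R),0]);Z=np.array([-np.sin(R),np.cos(R),0])
T=s["tool_pos"]
for x in(-.0095,0,.0095):
  print(x,[(h,proj(c,T+X*x+[0,0,h/1000]).round(0),proj(c,T+X*x+Z*.019+[0,0,h/1000])[0].round(0)) for h in(0,20,30,40,50)])
cv2.imwrite("pics/s16.png",cv2.resize(robot.read_camera("scene")[150:390,300:620],None,fx=2.4,fy=2.4)[:,:,::-1])
q=robot.calibration("scene");print([(proj(q,T+[0,0,h])-[300,150])*2.4 for h in(0,.02,.04)])
E
```

```text
-0.0095 [(0, array([308., 263.]), np.float64(345.0)), (20, array([308., 278.]), np.float64(348.0)), (30, array([308., 286.]), np.float64(350.0)), (40, array([308., 296.]), np.float64(352.0)), (50, array([308., 307.]), np.float64(355.0))]
0 [(0, array([309., 280.]), np.float64(344.0)), (20, array([308., 296.]), np.float64(348.0)), (30, array([308., 305.]), np.float64(350.0)), (40, array([308., 316.]), np.float64(352.0)), (50, array([308., 328.]), np.float64(354.0))]
0.0095 [(0, array([309., 296.]), np.float64(344.0)), (20, array([308., 313.]), np.float64(347.0)), (30, array([308., 324.]), np.float64(349.0)), (40, array([308., 335.]), np.float64(351.0)), (50, array([308., 348.]), np.float64(353.0))]
[array([356.95072464, 220.13773176]), array([361.71651819, 201.01908132]), array([366.61897069, 181.35220429])]
```

View pics/s16.png

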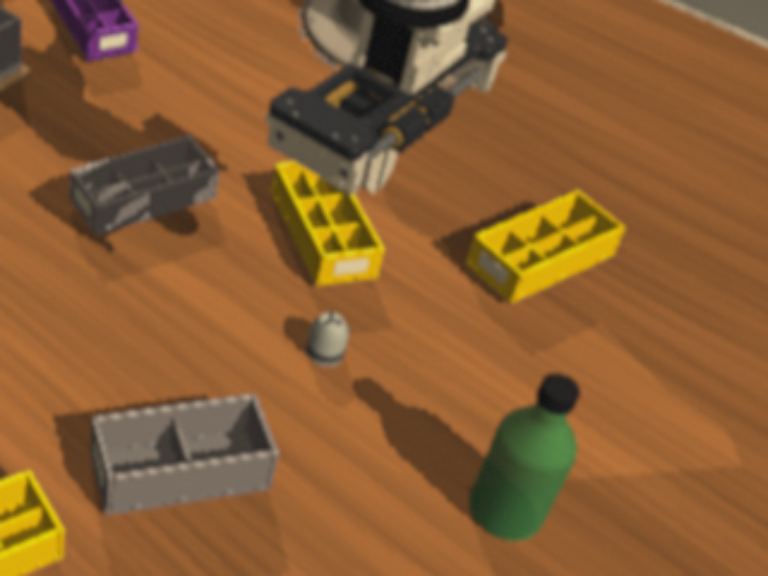

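```bash
python3 - <<'E'
from h import *
print(robot.hold_point_z,[a for a in dir(robot) if a[0]!='_'])
E
python3 - <<'E'
import cv2
im=cv2.imread("pics/w12.png");cv2.imwrite("pics/w12z.png",cv2.resize(im[260:440,130:490],None,fx=2.2,fy=2.2))
E
```

```text
0.0188 ['IKError', 'calibration', 'hand_in', 'hold_point_z', 'observe', 'read_camera']
```

View pics/w12z.png

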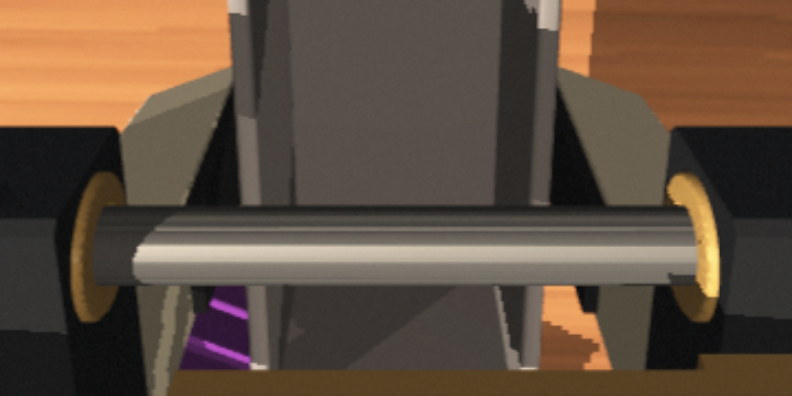

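```bash
python3 -m crank '{"xyz":[[0,0,0],[0,0,0],[0,0,0],[0,0,0],[-0.07,2,0],[0,3,0],[0,3,0],[0,3,0],[0,3,0],[0,2,0],[0,1.2,0],[0,0.7,0],[0,0,0]],"roll":[0,0,0,0,0,0,0,0,0,0,0,0,0]}' -0.3 25;python3 -m crank '{"xyz":[[0,0.3,0],[0,0.2,0],[0,0.1,0],[0,0,0]],"roll":[0,0,0,0]}'
```

```text
time: 40.55
tool_pos: [0.4555, 0.2484, -0.023]
tool_rot: [-1.571, -0.0, -1.548]
contact_force: [-0.2, -0.9, 0.4]
opening: 0.0598
time: 40.95
tool_pos: [0.4557, 0.2485, -0.0284]
tool_rot: [-1.57, 0.0, -1.548]
contact_force: [-0.0, 0.6, -0.1]
opening: 0.0597
```

```bash
python3 -m crank '{"xyz":[[0,0,0],[0,0,0],[0,0,0],[0,0,0],[0,0,0],[0,0,0],[0,0,0],[0,0,0]],"roll":[0,0,0,0,0,0,0,0]}' 1 25
```

```text
time: 41.75
tool_pos: [0.4553, 0.2484, -0.0286]
tool_rot: [-1.571, 0.0, -1.549]
contact_force: [-1.4, -0.7, 2.5]
opening: 0.0309
```

```bash
python3 -m crank '{"xyz":[[0,-0.5,0],[0,-1,0],[0,-3,0],[0,-4,0],[0,-3,0],[0,-1,0],[0,0,0]],"roll":[0,0,0,0,0,0,0]}';python3 -m crank '{"xyz":[[2,0,0],[3.5,0,-0.1],[4,0,-0.2],[4,0,-0.2],[4,0,-0.2],[4,0,-0.2],[4,0,-0.2],[4,0,-0.2],[4,0,-0.2],[4,0,-0.2],[4,0,-0.1],[4,0,-0.07],[3,0,0],[1.6,0,0],[0,0,0],[0,0,0],[0,0,0]],"roll":[0,0,0,0,0,0,0,0,0,0,0,0,0,0,0,0,0]}'
python3 - <<'E'
from h import *
s=robot.observe();print(s["tool_pos"],np.degrees(s["tool_rot"]),s["opening"],s["contact_force"])
im=robot.read_camera("wrist");cv2.imwrite("pics/w17.png",im[:,:,::-1])
R=s["tool_rot"][2];X=np.array([np.cos(R),np.sin(R)]);Z=np.array([-np.sin(R),np.cos(R)])
d=np.array([.4477,-.2527])-s["tool_pos"][:2];print(d@X,d@Z)
E
```

```text
time: 42.45
tool_pos: [0.4564, 0.2487, 0.0977]
tool_rot: [-1.568, 0.001, -1.549]
contact_force: [-0.0, 0.9, -3.0]
opening: 0.0312
time: 44.15
tool_pos: [0.4477, -0.2512, 0.0957]
tool_rot: [-1.572, 0.002, -1.547]
contact_force: [-0.6, -0.1, -3.0]
opening: 0.0308
[ 0.44769059 -0.25122688  0.09568852] [-9.00693062e+01  8.63232631e-02 -8.86515214e+01] 0.03079993218450823 [-0.6205075  -0.06422052 -3.02428366]
0.0014729335976446803 -2.5260933780345516e-05
```

View pics/w17.png

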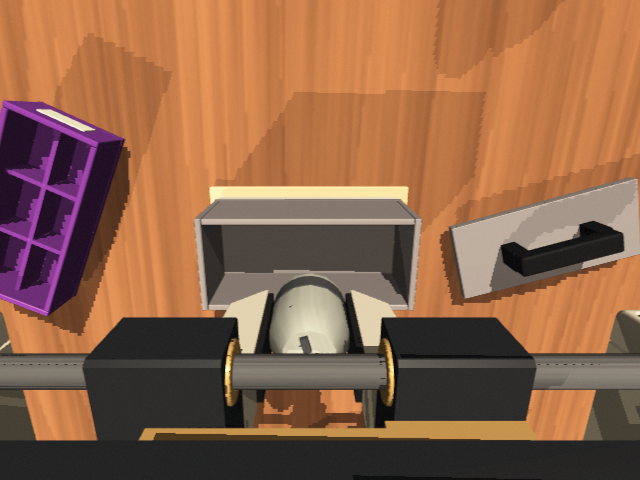

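```bash
python3 -m crank '{"xyz":[[0.15,1,0],[0,2,0],[0,2.5,0],[0,2,0],[0,1.2,0],[0,0.5,0],[0,0,0],[0,0,0]],"roll":[0,0,0,0,0,0,0,0]}';python3 -m crank '{"xyz":[[0,0.4,0],[0,0.3,0],[0,0.2,0],[0,0.1,0],[0,0,0],[0,0,0]],"roll":[0,0,0,0,0,0]}'
```

```text
time: 45.0
tool_pos: [0.4486, -0.2547, 0.005]
tool_rot: [-1.57, -0.001, -1.548]
contact_force: [0.1, -0.5, -2.7]
opening: 0.031
time: 45.6
tool_pos: [0.4481, -0.2544, -0.0057]
tool_rot: [-1.571, 0.0, -1.549]
contact_force: [0.4, -0.2, -3.0]
opening: 0.0311
```

```bash
python3 -m crank '{"xyz":[[0,0.1,0],[0,0.1,0],[0,0.05,0],[0,0.05,0],[0,0.02,0],[0,0,0]],"roll":[0,0,0,0,0,0]}'
```

```text
time: 46.2
tool_pos: [0.4481, -0.2544, -0.0086]
tool_rot: [-1.571, -0.0, -1.548]
contact_force: [-2.0, 1.1, 2.1]
opening: 0.0313
```

```bash
python3 -m crank '{"xyz":[[0,0,0],[0,0,0],[0,0,0],[0,0,0],[0,0,0]],"roll":[0,0,0,0,0]}' -0.2 10;python3 -m crank '{"xyz":[[0,-1,0],[0,-2,0],[0,-3,0],[0,-4,0],[0,-4,0],[0,-3,0],[0,-2,0],[0,0,0],[0,0,0]],"roll":[0,0,0,0,0,0,0,0,0]}'
python3 - <<'E'
from h import *
s=robot.observe();print(s["tool_pos"],np.degrees(s["tool_rot"]),s["opening"],s["contact_force"])
im=robot.read_camera("wrist");cv2.imwrite("pics/w18.png",im[:,:,::-1])
c=robot.calibration("wrist")
for lo in (100,120,):print(rect(c,im,(.4477,-.2527),.072,lo,save="pics/m18.png"))
E
```

```text
time: 46.7
tool_pos: [0.4481, -0.2544, -0.0089]
tool_rot: [-1.571, -0.0, -1.548]
contact_force: [1.0, 0.9, -0.1]
opening: 0.0549
time: 47.6
tool_pos: [0.4479, -0.2542, 0.1813]
tool_rot: [-1.57, -0.0, -1.548]
contact_force: [-0.4, 1.0, -1.0]
opening: 0.055
[ 0.44790368 -0.25422544  0.18125406] [-8.99750541e+01 -1.34708969e-02 -8.87203314e+01] 0.054974340056446074 [-0.38529066  0.98734064 -0.95252106]
(array([ 0.44643866, -0.24768112]), 128.34837341308594, 65.61273956298828, np.float32(1.2106705))
(array([ 0.44643866, -0.24768112]), 128.34837341308594, 65.61273956298828, np.float32(1.2106705))
```

View pics/w18.png

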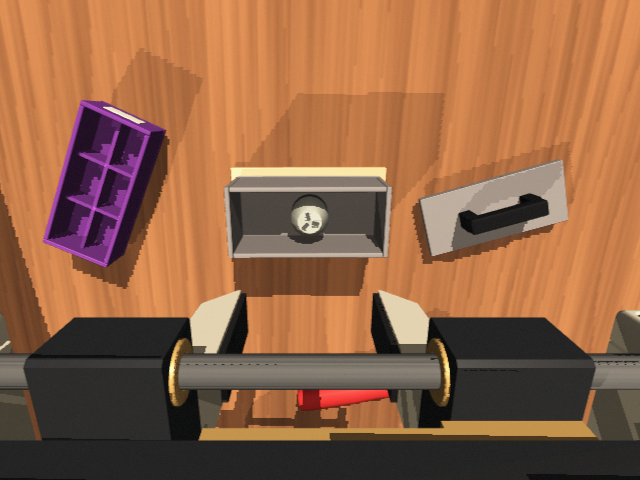

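```bash
python3 -m crank '{"xyz":[[-2,0,0.8],[-3.7,0,1.5],[-3.7,0,1.5],[-3.7,0,1.5],[-3.7,0,1.5],[-3.7,0,1.5],[-3.7,0,1.5],[-3.7,0,1.5],[-3.7,0,1.5],[-3.7,0,1.5],[-3.7,0,1.5],[-3.7,0,1.5],[-3.7,0,1.5],[-3.7,0,1.5],[-0.1,0,0.3]],"roll":[0,0,0,0,0,0,0,0,0,0,0,0,0,0,0]}' -1 10;python3 -m crank '{"xyz":[[0,0,0],[0,0,0],[0,0,0],[0,0,0],[0,0,0],[0,0,0],[0,0,0],[0,0,0],[0,0,0],[0,0,0]],"roll":[-8.1,-8.1,-8.1,-8.1,-8.1,-8.1,-8.3,0,0,0]}'
python3 - <<'E'
from h import *
c0=None
s=robot.observe();print(s["tool_pos"],np.degrees(s["tool_rot"]),s["opening"],s["contact_force"])
im=robot.read_camera("wrist");cv2.imwrite("pics/w19.png",im[:,:,::-1])
c=robot.calibration("wrist")
for lo in (100,115,130):print(rect(c,im,(.6427,.2517),.054,lo,save="pics/m19_%d.png"%lo))
E
```

```text
time: 49.15
tool_pos: [0.6421, 0.2567, 0.178]
tool_rot: [-1.574, 0.001, -1.544]
contact_force: [-0.9, -0.2, -0.9]
opening: 0.0915
time: 50.15
tool_pos: [0.6426, 0.2517, 0.1805]
tool_rot: [-1.572, 0.001, -0.558]
contact_force: [-0.8, 0.6, 0.4]
opening: 0.0919
[0.642628   0.25173948 0.18052431] [-9.00429103e+01  3.90502395e-02 -3.19989268e+01] 0.09188732604306864 [-0.84555082  0.61208701  0.40590805]
(array([0.63938354, 0.2469576 ]), 120.2466812133789, 45.586181640625, np.float32(-31.918198))
(array([0.60836096, 0.25403308]), 38.33135223388672, 12.085052490234375, np.float32(-31.153156))
(array([0.608508  , 0.25429123]), 38.33476638793945, 11.45294189453125, np.float32(-32.61296))
```

View pics/m19_115.png

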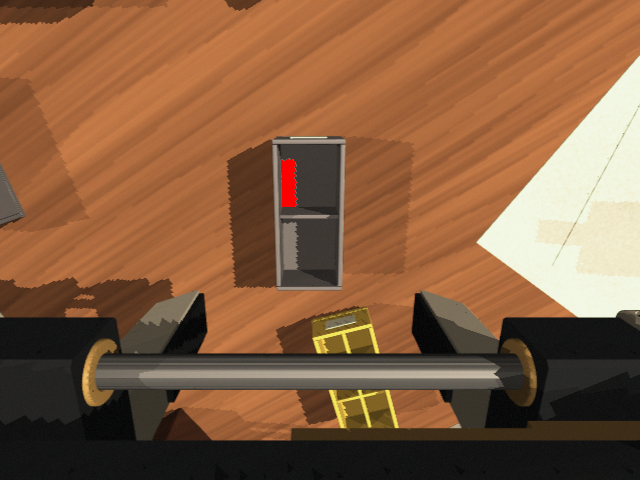

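```bash
cat >> h.py <<'E'
def four(cal,px,z,T=None):
    W=np.array([plane(cal,p,z)[:2] for p in px])  # TL,TR,BR,BL
    l=(W[2]+W[3]-W[0]-W[1])/2;w=(W[1]+W[2]-W[0]-W[3])/2
    c=W.mean(0);y=np.degrees(np.arctan2(l[1],l[0]))
    out=dict(c=c.round(4),L=np.linalg.norm(l).round(4),W=np.linalg.norm(w).round(4),yaw=y.round(2))
    s=robot.observe();R=s["tool_rot"][2];d=c-s["tool_pos"][:2]
    out["dx_cm"]=round(100*(d@[np.cos(R),np.sin(R)]),3);out["dz_cm"]=round(100*(d@[-np.sin(R),np.cos(R)]),3);out["roll"]=round(np.degrees(R)-y,2);return out
E
python3 - <<'E'
import cv2
im=cv2.imread("pics/w19.png");cv2.imwrite("pics/w19z.png",cv2.resize(im[125:305,255:365],None,fx=5,fy=3.3,interpolation=0))
E
```

```text
(no output)
```

View pics/w19z.png

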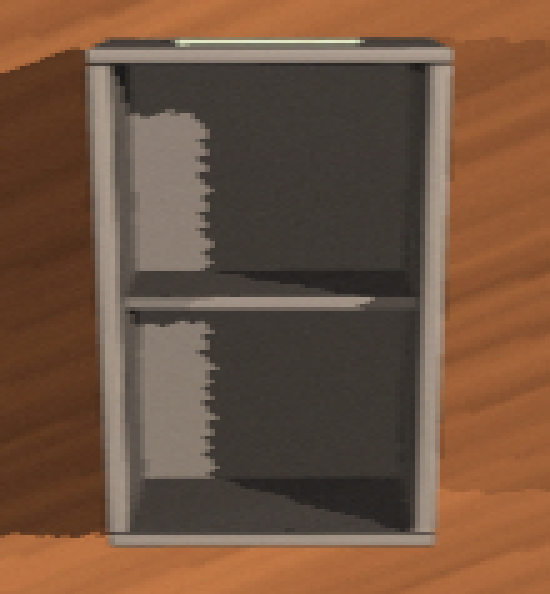

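```bash
python3 - <<'E'
from h import *
c=robot.calibration("wrist")
print(four(c,[(272.4,140.4),(345.8,140.2),(342,290.2),(276.7,290.2)],.054))
E
```

```text
{'c': array([0.6434, 0.2519]), 'L': np.float64(0.1289), 'W': np.float64(0.0578), 'yaw': np.float64(-31.93), 'dx_cm': np.float64(0.055), 'dz_cm': np.float64(0.04), 'roll': np.float64(-0.03)}
```

```bash
python3 -m crank '{"xyz":[[0.05,2,0.04],[0,3.5,0],[0,4,0],[0,4,0],[0,3,0],[0,2,0],[0,1.2,0],[0,0.55,0],[0,0,0]],"roll":[0,0,0,0,0,0,0,0,0]}' -1 12;python3 -m crank '{"xyz":[[0,0,0],[0,0,0],[0,0,0],[0,0,0],[0,0,0],[0,0,0],[0,0,0],[0,0,0],[0,0,0]],"roll":[0,0,0,0,0,0,0,0,0]}' 1 12
```

```text
time: 51.1
tool_pos: [0.6435, 0.2522, -0.0214]
tool_rot: [-1.571, 0.0, -0.556]
contact_force: [0.4, 0.1, -0.1]
opening: 0.0919
time: 52.0
tool_pos: [0.6436, 0.2521, -0.021]
tool_rot: [-1.571, -0.0, -0.555]
contact_force: [-1.6, -1.5, 4.8]
opening: 0.0581
```

```bash
python3 -m crank '{"xyz":[[0,-0.3,0],[0,-1,0],[0,-2.5,0],[0,-3.5,0],[0,-3,0],[0,-1.8,0],[0.3,0,-1.5],[0.7,0,-3.8],[0.7,0,-3.8],[0.7,0,-3.8],[0.7,0,-3.8],[0.7,0,-3.8],[0.7,0,-3.8],[0.7,0,-3.8],[0.7,0,-3.8]],"roll":[0,0,0,0,0,0,0,0,0,0,0,0,0,0,0]}';python3 -m crank '{"xyz":[[0.8,0,-3.8],[0.8,0,-3.8],[0.8,0,-3.8],[0.8,0,-3.8],[0.7,0,-3.2],[0.2,0,-1.5],[0.1,0,-0.1],[0,0,0],[0,0,0],[0,0,0],[0,0,0],[0,0,0],[0,0,0],[0,0,0],[0,0,0],[0,0,0]],"roll":[0,0,0,0,0,0,0,0,-6.6,-6.7,-6.6,-6.7,-6.6,0,0,0]}'
python3 - <<'E'
from h import *
s=robot.observe();print(s["tool_pos"],np.degrees(s["tool_rot"]),s["opening"],s["contact_force"])
im=robot.read_camera("wrist");cv2.imwrite("pics/w20.png",im[:,:,::-1])
R=s["tool_rot"][2];X=np.array([np.cos(R),np.sin(R)]);Z=np.array([-np.sin(R),np.cos(R)])
d=np.array([.4478,-.2526])-s["tool_pos"][:2];print(d@X,d@Z)
E
```

```text
time: 53.5
tool_pos: [0.5248, -0.0512, 0.1002]
tool_rot: [-1.57, -0.001, -0.555]
contact_force: [0.5, -1.0, -0.6]
opening: 0.0577
time: 55.1
tool_pos: [0.4559, -0.2414, 0.0996]
tool_rot: [-1.571, -0.0, 0.023]
contact_force: [0.1, 0.2, -1.8]
opening: 0.058
[ 0.45588168 -0.24136661  0.09961301] [-8.99863092e+01 -3.20324785e-03  1.30510322e+00] 0.057977070650890535 [ 0.12739249  0.16626459 -1.80545078]
-0.008335441405558228 -0.011046402839767063
```

View pics/w20.png

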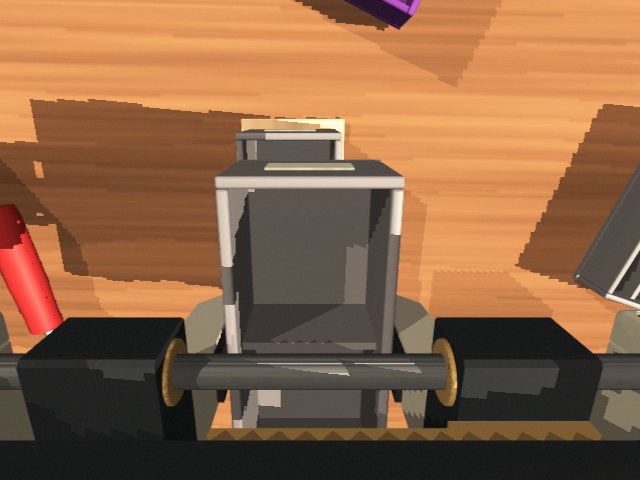

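```bash
python3 -m crank '{"xyz":[[-0.4,0,-0.5],[-0.43,0,-0.6],[0,1.5,0],[0,2,0],[0,0.9,0],[0,0,0],[0,0,0],[0,0,0]],"roll":[0,0,0,0,0,0,0,0]}'
python3 - <<'E'
from h import *
s=robot.observe();print(s["tool_pos"],np.degrees(s["tool_rot"]),s["opening"],s["contact_force"])
im=robot.read_camera("wrist");cv2.imwrite("pics/w21.png",im[:,:,::-1])
cv2.imwrite("pics/w21z.png",cv2.resize(im[110:210,200:420],None,fx=3.6,fy=5,interpolation=0)[:,:,::-1])
c=robot.calibration("wrist")
T=s["tool_pos"];R=T*0;R=s["tool_rot"][2];X=np.array([np.cos(R),np.sin(R),0]);Z=np.array([-np.sin(R),np.cos(R),0])
q=np.array([.4478,-.2526,.072]);a=np.radians(1.3);A=np.array([np.cos(a),np.sin(a),0]);B=np.array([-A[1],A[0],0])
for n,p in(("held",T+[0,0,.075]-X*.065-Z*.029),("held",T+[0,0,.075]-X*.065+Z*.029),("deep",q-A*.065-B*.029),("deep",q-A*.065+B*.029)):
    u=proj(c,p);print(n,u.round(1),((u-[200,110])*[3.6,5]).round(0))
E
```

```text
time: 55.95
tool_pos: [0.4481, -0.2538, 0.0564]
tool_rot: [-1.572, -0.001, 0.024]
contact_force: [0.4, -0.7, -0.9]
opening: 0.0577
[ 0.44808464 -0.2537848   0.05643506] [-9.00561574e+01 -7.32904460e-02  1.37118165e+00] 0.05769849627489955 [ 0.41154701 -0.68886413 -0.88397014]
held [212.1 178.2] [ 44. 341.]
held [404.1 178. ] [735. 340.]
deep [246.1 156.8] [166. 234.]
deep [376.6 156.8] [636. 234.]
```

View pics/w21z.png

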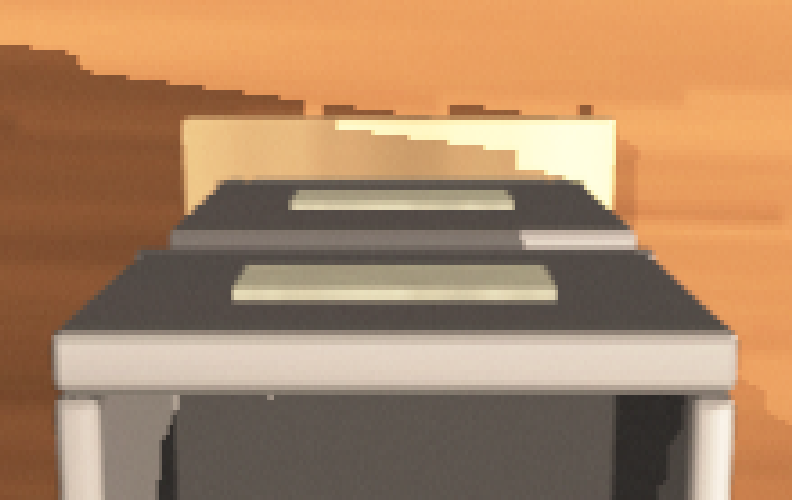

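```bash
python3 -m crank '{"xyz":[[0.03,0.3,0],[0,0.3,0],[0,0.2,0],[0,0.1,0],[0,0.1,0],[0,0,0]],"roll":[0,0,0,0,0,0]}';python3 -m crank '{"xyz":[[0,0.1,0],[0,0.1,0],[0,0.05,0],[0,0.05,0],[0,0,0],[0,0,0]],"roll":[0,0,0,0,0,0]}'
```

```text
time: 56.6
tool_pos: [0.4478, -0.2532, 0.0454]
tool_rot: [-1.571, 0.0, 0.024]
contact_force: [0.7, -0.6, -0.8]
opening: 0.0577
time: 57.2
tool_pos: [0.4479, -0.2532, 0.043]
tool_rot: [-1.571, -0.0, 0.024]
contact_force: [-1.2, 2.2, 5.6]
opening: 0.0579
```

```bash
python3 -m crank '{"xyz":[[0,0,0],[0,0,0],[0,0,0],[0,0,0],[0,0,0],[0,0,0]],"roll":[0,0,0,0,0,0]}' -1 12;python3 -m crank '{"xyz":[[0,-1,0],[0,-3,0],[0,-4,0],[0,-4,0],[0,-3,0],[0,-1,0],[0,0,0],[0,0,0]],"roll":[0,0,0,0,0,0,0,0]}'
python3 - <<'E'
from h import *
s=robot.observe();print(s["tool_pos"],np.degrees(s["tool_rot"]),s["opening"],s["contact_force"])
im=robot.read_camera("wrist");cv2.imwrite("pics/w22.png",im[:,:,::-1])
c=robot.calibration("wrist")
for lo in (100,115,130):print(rect(c,im,(.4477,-.2527),.118,lo,save="pics/m22_%d.png"%lo))
cv2.imwrite("pics/s22.png",cv2.resize(robot.read_camera("scene")[100:280,180:420],None,fx=3,fy=3)[:,:,::-1])
E
```

```text
time: 57.8
tool_pos: [0.4479, -0.2533, 0.0425]
tool_rot: [-1.571, -0.0, 0.024]
contact_force: [0.3, -0.4, -0.0]
opening: 0.0916
time: 58.6
tool_pos: [0.4473, -0.2528, 0.2014]
tool_rot: [-1.569, 0.002, 0.024]
contact_force: [0.6, 0.7, -0.5]
opening: 0.0918
[ 0.44725052 -0.2528099   0.20143844] [-8.99230876e+01  8.64332236e-02  1.37316907e+00] 0.09175679451831138 [ 0.56302061  0.69855242 -0.50123416]
(array([ 0.45692197, -0.25323264]), 151.40892028808594, 61.74361801147461, np.float32(-1.2423706))
(array([ 0.45690591, -0.25323129]), 151.3731231689453, 61.735321044921875, np.float32(-1.238327))
(array([ 0.44471552, -0.25298645]), 124.66107177734375, 57.072303771972656, np.float32(1.2907486))
```

View pics/w22.png

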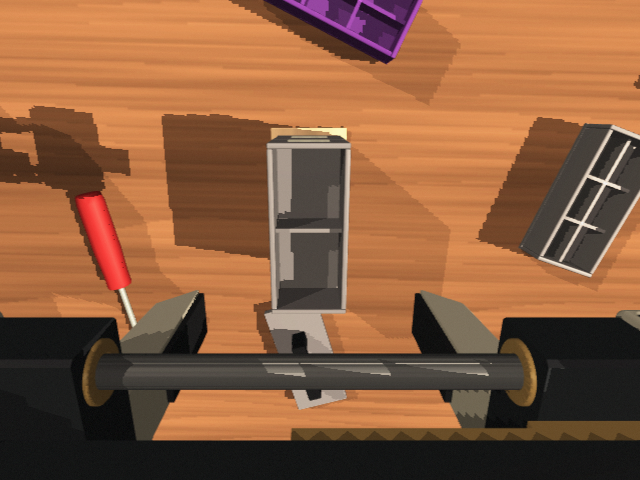

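View pics/s22.png

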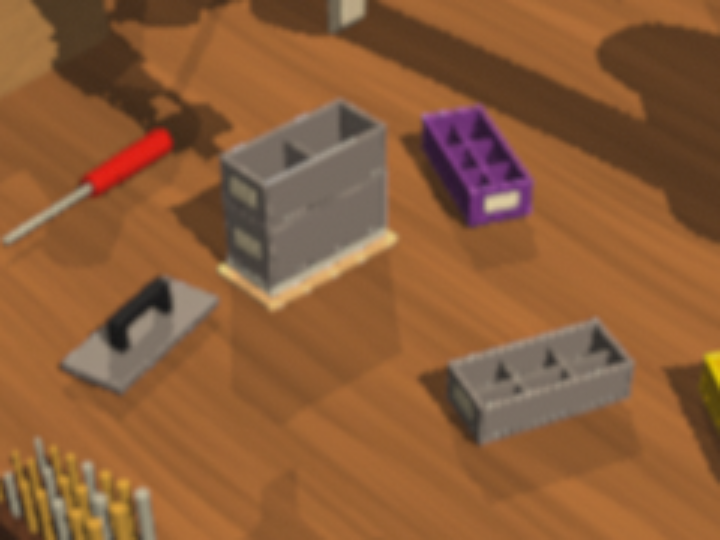

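```bash
python3 -m crank '{"xyz":[[0,0,2],[-0.1,0,3.8],[-0.1,0,3.8],[-0.1,0,3.8],[-0.1,0,3.8],[0,0,3.8],[0,1,3.6],[0,1,2],[0,0,0],[0,0,0],[0,0,0],[0,0,0],[0,0,0],[0,0,0]],"roll":[0,0,0,0,0,0,0,0,6.3,6.3,6.4,0,0,0]}'
python3 - <<'E'
from h import *
s=robot.observe();print(s["tool_pos"],np.degrees(s["tool_rot"]),s["opening"],s["contact_force"])
im=robot.read_camera("wrist");cv2.imwrite("pics/w23.png",im[:,:,::-1])
c=robot.calibration("wrist")
for lo in (100,115,130):print(rect(c,im,(.437,.013),.044,lo,save="pics/m23_%d.png"%lo))
cv2.imwrite("pics/w23z.png",cv2.resize(im[125:305,255:365],None,fx=5,fy=3.3,interpolation=0)[:,:,::-1])
E
```

```text
time: 60.1
tool_pos: [0.4372, 0.0125, 0.1822]
tool_rot: [-1.571, 0.001, -0.306]
contact_force: [0.5, -0.1, 0.2]
opening: 0.092
[0.43723003 0.01253722 0.18215215] [-9.00047969e+01  5.75604501e-02 -1.75045797e+01] 0.09203555524150096 [ 0.50438206 -0.06464512  0.19837789]
(array([0.43770618, 0.01000787]), 124.16693115234375, 55.99292755126953, np.float32(-17.61258))
(array([0.43415329, 0.00529427]), 120.21187591552734, 44.77876663208008, np.float32(-17.665512))
(array([0.4331778 , 0.00777134]), 115.50691986083984, 39.75991439819336, np.float32(-18.939636))
```

View pics/w23z.png

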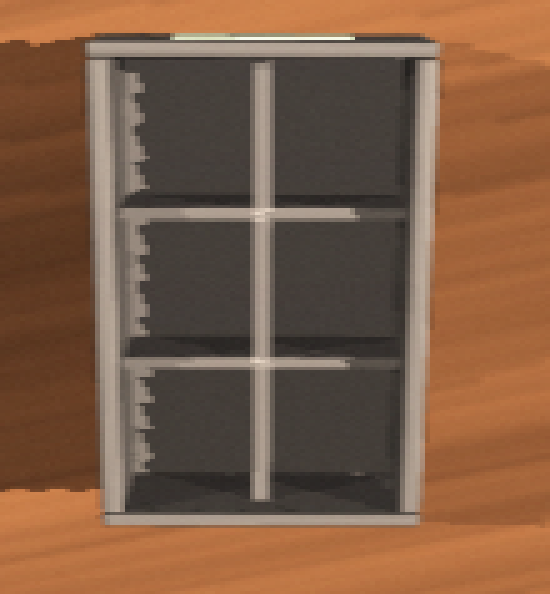

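View pics/w23.png

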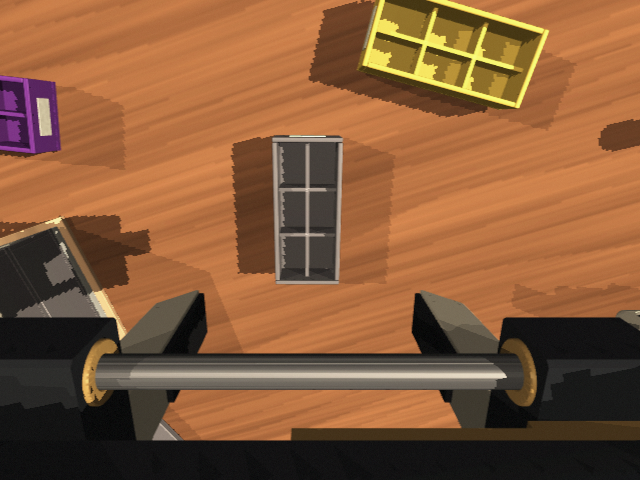

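```bash
python3 - <<'E'
from h import *
c=robot.calibration("wrist")
print(four(c,[(272.4,137.8),(342.8,137.6),(338.9,284),(275.9,284)],.044))
E
```

```text
{'c': array([0.4365, 0.0116]), 'L': np.float64(0.1293), 'W': np.float64(0.0574), 'yaw': np.float64(-17.76), 'dx_cm': np.float64(-0.046), 'dz_cm': np.float64(-0.111), 'roll': np.float64(0.22)}
```

```bash
python3 -m crank '{"xyz":[[-0.05,2,-0.11],[0,3.5,0],[0,4,0],[0,4,0],[0,3.3,0],[0,2,0],[0,1.2,0],[0,0.5,0],[0,0,0]],"roll":[0.2,0,0,0,0,0,0,0,0]}' -1 12;python3 -m crank '{"xyz":[[0,0,0],[0,0,0],[0,0,0],[0,0,0],[0,0,0],[0,0,0],[0,0,0],[0,0,0],[0,0,0]],"roll":[0,0,0,0,0,0,0,0,0]}' 1 12
python3 - <<'E'
from h import *
s=robot.observe();R=s["tool_rot"][2];X=np.array([np.cos(R),np.sin(R)]);Z=np.array([-np.sin(R),np.cos(R)])
print(s["tool_pos"],np.degrees(R));d=np.array([.4478,-.2528])-s["tool_pos"][:2];print(d@X,d@Z)
E
```

```text
time: 61.05
tool_pos: [0.4364, 0.0117, -0.0228]
tool_rot: [-1.571, 0.001, -0.311]
contact_force: [-0.1, -0.4, 1.1]
opening: 0.0918
time: 61.95
tool_pos: [0.4369, 0.0116, -0.0221]
tool_rot: [-1.571, -0.001, -0.311]
contact_force: [-1.2, -0.3, 5.3]
opening: 0.0582
[ 0.43688801  0.01163157 -0.02210717] -17.8205761259563
0.09131433135686594 -0.24840454608318172
```

```bash
python3 -m crank '{"xyz":[[0,-0.3,0],[0,-1,0],[0,-2.5,0],[0,-3.5,0],[0,-3.5,0],[0,-2.5,0],[0,-1.4,0],[0,0,0]],"roll":[0,0,0,0,0,0,0,0]}';python3 -m crank '{"xyz":[[0.6,0,-1.5],[1.2,0,-3.2],[1.3,0,-3.5],[1.3,0,-3.5],[1.3,0,-3.5],[1.3,0,-3.5],[1.1,0,-3.1],[0.7,0,-2],[0.33,0,-1.04],[0,0,0],[0,0,0],[0,0,0],[0,0,0],[0,0,0],[0,0,0]],"roll":[0,0,0,0,0,0,0,0,0,-6.4,-6.4,-6.35,0,0,0]}'
python3 - <<'E'
from h import *
s=robot.observe();print(s["tool_pos"],np.degrees(s["tool_rot"]),s["opening"],s["contact_force"])
R=s["tool_rot"][2];X=np.array([np.cos(R),np.sin(R)]);Z=np.array([-np.sin(R),np.cos(R)])
d=np.array([.4478,-.2528])-s["tool_pos"][:2];print(d@X,d@Z)
E
```

```text
time: 62.75
tool_pos: [0.4379, 0.0115, 0.1269]
tool_rot: [-1.57, -0.005, -0.311]
contact_force: [0.1, -0.3, -1.0]
opening: 0.0579
time: 64.25
tool_pos: [0.4475, -0.2523, 0.1244]
tool_rot: [-1.57, 0.0, 0.021]
contact_force: [-0.3, -0.5, -1.6]
opening: 0.0579
[ 0.44745968 -0.2522877   0.1243576 ] [-8.99682725e+01  2.26934790e-02  1.22616081e+00] 0.057943786748386086 [-0.30123368 -0.4628959  -1.62647681]
0.00032927444091363796 -0.0005194689584721178
```

Lower to just above the rim and check.

```bash
python3 -m crank '{"xyz":[[0.03,0.8,-0.05],[0,1.2,0],[0,0.5,0],[0,0,0],[0,0,0],[0,0,0]],"roll":[-0.1,0,0,0,0,0]}'
python3 - <<'E'
from h import *
s=robot.observe();print(s["tool_pos"],np.degrees(s["tool_rot"]),s["opening"],s["contact_force"])
im=robot.read_camera("wrist");cv2.imwrite("pics/w24.png",im[:,:,::-1])
cv2.imwrite("pics/w24z.png",cv2.resize(im[110:210,200:420],None,fx=3.6,fy=5,interpolation=0)[:,:,::-1])
c=robot.calibration("wrist")
T=s["tool_pos"];R=T*0;R=s["tool_rot"][2];X=np.array([np.cos(R),np.sin(R),0]);Z=np.array([-np.sin(R),np.cos(R),0])
q=np.array([.4478,-.2528,.118]);a=np.radians(1.33);A=np.array([np.cos(a),np.sin(a),0]);B=np.array([-A[1],A[0],0])
for n,p in(("held",T+[0,0,.0663]-X*.065-Z*.029),("held",T+[0,0,.0663]-X*.065+Z*.029),("below",q-A*.065-B*.029),("below",q-A*.065+B*.029)):
    u=proj(c,p);print(n,u.round(1),((u-[200,110])*[3.6,5]).round(0))
E
```

```text
time: 64.85
tool_pos: [0.4481, -0.2534, 0.0998]
tool_rot: [-1.571, -0.0, 0.025]
contact_force: [-0.2, 1.6, -1.5]
opening: 0.0578
[ 0.4480681  -0.25341793  0.09981181] [-9.00148638e+01 -2.53805475e-02  1.42067017e+00] 0.057805937887287884 [-0.16831222  1.59489079 -1.4801052 ]
held [218.9 173.7] [ 68. 318.]
held [398.3 173.4] [714. 317.]
below [244.2 157.2] [159. 236.]
below [376.6 157.3] [636. 236.]
```

View pics/w24z.png

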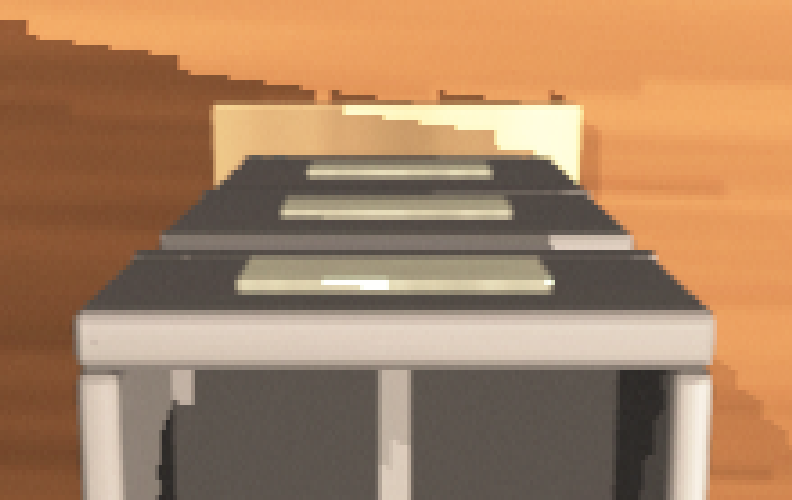

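```bash
python3 -m crank '{"xyz":[[0.03,0.3,-0.03],[0,0.3,0],[0,0.2,0],[0,0.1,0],[0,0.1,0],[0,0,0]],"roll":[0,0,0,0,0,0]}';python3 -m crank '{"xyz":[[0,0.1,0],[0,0.05,0],[0,0.05,0],[0,0,0],[0,0,0]],"roll":[0,0,0,0,0]}'
```

```text
time: 65.5
tool_pos: [0.4481, -0.2535, 0.0894]
tool_rot: [-1.571, 0.0, 0.025]
contact_force: [-0.1, -0.5, -1.7]
opening: 0.058
time: 66.0
tool_pos: [0.4482, -0.2536, 0.0879]
tool_rot: [-1.571, -0.0, 0.025]
contact_force: [-1.4, 2.0, 3.5]
opening: 0.0581
```

```bash
python3 -m crank '{"xyz":[[0,0.05,0],[0,0,0]],"roll":[0,0]}';python3 -m crank '{"xyz":[[0,0,0],[0,0,0],[0,0,0],[0,0,0],[0,0,0],[0,0,0]],"roll":[0,0,0,0,0,0]}' -1 12;python3 -m crank '{"xyz":[[0,-1,0],[0,-3,0],[0,-4,0],[0,-3,0],[0,-1,0],[0,0,0],[0,0,0]],"roll":[0,0,0,0,0,0,0]}'
python3 - <<'E'
from h import *
s=robot.observe();print(s["tool_pos"],np.degrees(s["tool_rot"]),s["opening"],s["contact_force"])
im=robot.read_camera("wrist");cv2.imwrite("pics/w25.png",im[:,:,::-1])
cv2.imwrite("pics/s25.png",cv2.resize(robot.read_camera("scene")[100:280,180:420],None,fx=3,fy=3)[:,:,::-1])
E
```

```text
time: 66.2
tool_pos: [0.4483, -0.2535, 0.0879]
tool_rot: [-1.571, -0.0, 0.025]
contact_force: [-2.8, 3.3, 8.0]
opening: 0.0581
time: 66.8
tool_pos: [0.4482, -0.2535, 0.087]
tool_rot: [-1.571, 0.0, 0.025]
contact_force: [0.2, 0.6, 0.2]
opening: 0.092
time: 67.5
tool_pos: [0.4476, -0.2531, 0.206]
tool_rot: [-1.57, 0.001, 0.025]
contact_force: [-0.2, -0.1, -0.5]
opening: 0.0921
[ 0.44760432 -0.25311669  0.20600883] [-8.99282242e+01  7.91017514e-02  1.42616992e+00] 0.09205954839938062 [-0.24638294 -0.13913392 -0.509446  ]
```

View pics/w25.png

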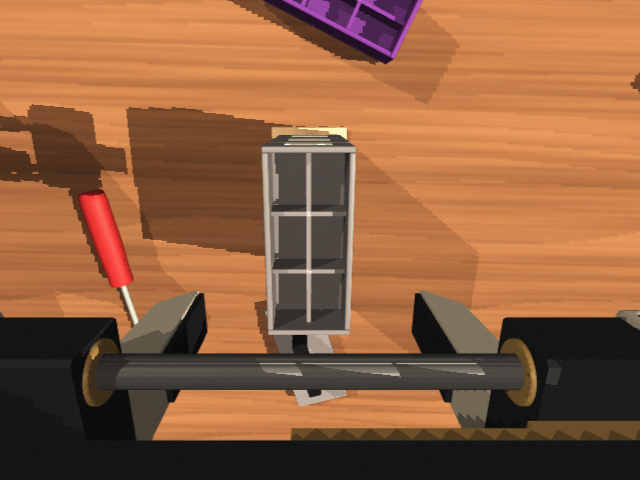

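View pics/s25.png

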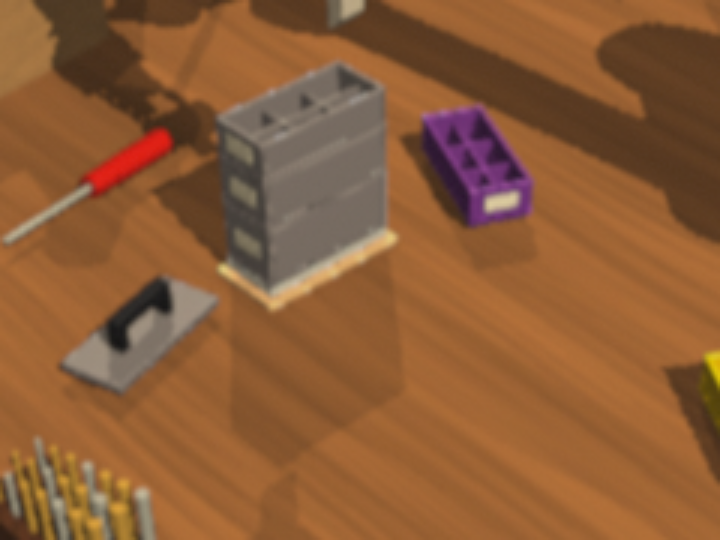

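```bash
python3 -m crank '{"xyz":[[2,0,0],[3.5,0,0],[4,0,0],[4,0,0],[2.9,0,0],[1,0,0],[0,0,0],[0,0,0],[0,0,0],[0,0,0],[0,0,0],[0,0,0],[0,0,0],[0,0,0],[0,0,0],[0,0,0],[0,0,0],[0,0,0],[0,0,0],[0,0,0]],"roll":[0,0,0,0,0,0,8.2,8.2,8.2,8.2,8.2,8.2,8.2,8.2,8.2,8.2,8.2,8.2,8.2,8.2]}';python3 -m crank '{"xyz":[[0,0,0],[0,0,0],[0,0,0],[0,0,0],[0,0,0],[0,0,0],[0,1,0],[0,1,0],[0,0,0],[0,0,0]],"roll":[8.2,8.2,8.2,8.2,8.2,8.2,0,0,0,0]}'
python3 - <<'E'
from h import *
s=robot.observe();print(s["tool_pos"],np.degrees(s["tool_rot"]),s["opening"],s["contact_force"])
im=robot.read_camera("wrist");cv2.imwrite("pics/w26.png",im[:,:,::-1])
cv2.imwrite("pics/w26z.png",cv2.resize(im[125:305,215:405],None,fx=4,fy=3.3,interpolation=0)[:,:,::-1])
cv2.imwrite("pics/s26.png",robot.read_camera("scene")[:,:,::-1])
E
```

```text
time: 69.6
tool_pos: [0.6216, -0.2489, 0.2051]
tool_rot: [-1.574, 0.0, -1.985]
contact_force: [-0.1, -0.4, 0.0]
opening: 0.0919
time: 70.6
tool_pos: [0.6218, -0.249, 0.186]
tool_rot: [-1.572, -0.001, -2.836]
contact_force: [-0.4, 0.3, 0.0]
opening: 0.0918
[ 0.62177595 -0.24903182  0.18603436] [-9.00801352e+01 -7.02943151e-02 -1.62474840e+02] 0.09177169617434278 [-0.35010809  0.32789902  0.04659743]
```

View pics/w26z.png

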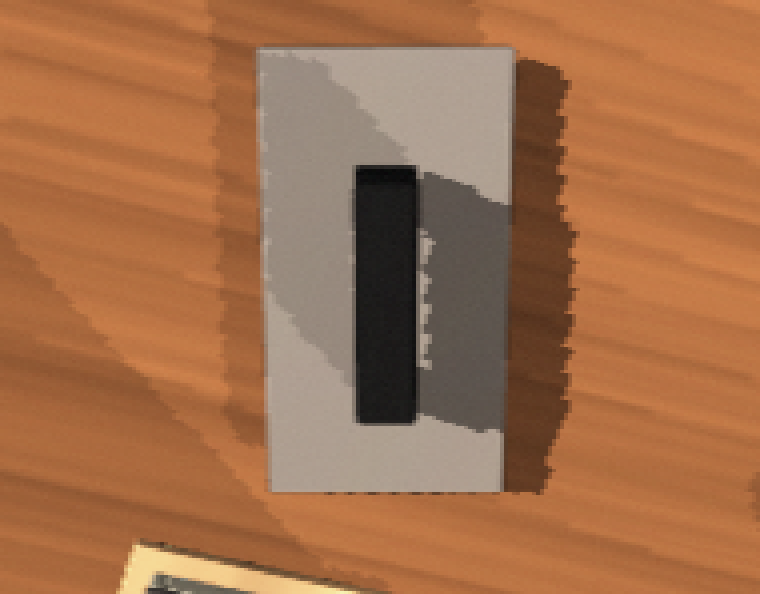

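View pics/s26.png

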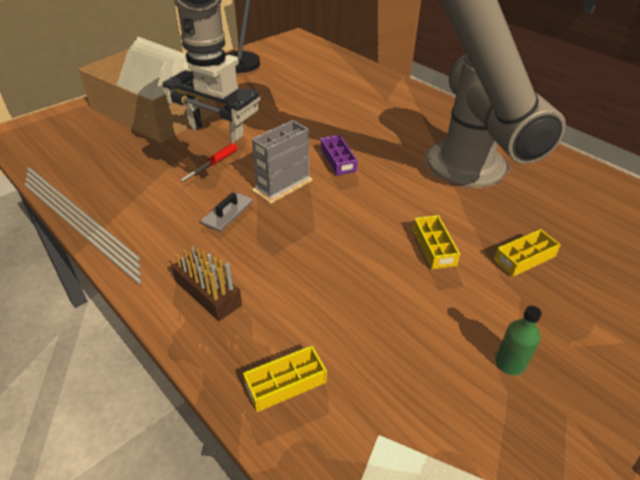

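```bash
python3 - <<'E'
from h import *
c=robot.calibration("wrist")
print(four(c,[(279.3,139.3),(343.5,139.1),(340.5,274.2),(282.3,274.2)],.016))
print(four(c,[(304,180.5),(319,180.5),(319.2,253.3),(304.2,253.3)],.046))
E
```

```text
{'c': array([ 0.6208, -0.2519]), 'L': np.float64(0.1301), 'W': np.float64(0.0576), 'yaw': np.float64(-162.49), 'dx_cm': np.float64(0.217), 'dz_cm': np.float64(0.205), 'roll': np.float64(-0.03)}
{'c': array([ 0.621 , -0.2518]), 'L': np.float64(0.0654), 'W': np.float64(0.0131), 'yaw': np.float64(-162.33), 'dx_cm': np.float64(0.198), 'dz_cm': np.float64(0.206), 'roll': np.float64(-0.19)}
```

```bash
python3 -m crank '{"xyz":[[0.21,2,0.2],[0,3.5,0],[0,4,0],[0,4,0],[0,3,0],[0,2,0],[0,1,0],[0,0.5,0],[0,0,0],[0,0,0]],"roll":[0,0,0,0,0,0,0,0,0,0]}' -0.2 20;python3 -m crank '{"xyz":[[0,0,0],[0,0,0],[0,0,0],[0,0,0],[0,0,0],[0,0,0],[0,0,0],[0,0,0],[0,0,0],[0,0,0]],"roll":[0,0,0,0,0,0,0,0,0,0]}' 1 20
python3 - <<'E'
from h import *
s=robot.observe();R=s["tool_rot"][2];X=np.array([np.cos(R),np.sin(R)]);Z=np.array([-np.sin(R),np.cos(R)])
print(s["tool_pos"],np.degrees(R));d=np.array([.4479,-.2530])-s["tool_pos"][:2];print(d@X,d@Z)
E
```

```text
time: 71.7
tool_pos: [0.6216, -0.2522, -0.0115]
tool_rot: [-1.569, 0.002, -2.837]
contact_force: [0.3, -0.4, -0.2]
opening: 0.0554
time: 72.7
tool_pos: [0.6207, -0.2517, -0.0129]
tool_rot: [-1.571, -0.0, -2.837]
contact_force: [-0.4, 0.5, -1.1]
opening: 0.0139
[ 0.62069134 -0.25165197 -0.01292255] -162.5737521958737
0.16526448532731314 -0.05046103022329674
```

```bash
python3 -m crank '{"xyz":[[0,-0.3,0],[0,-1,0],[0,-2.5,0],[0,-3.5,0],[0,-3.5,0],[0,-3.5,0],[0,-2.5,0],[0,-1,0],[0,0,0],[0,0,0]],"roll":[0,0,0,0,0,0,0,0,0,0]}';python3 -m crank '{"xyz":[[1,0,-0.4],[2.5,0,-0.8],[3.5,0,-1],[3.5,0,-1],[3,0,-0.9],[2,0,-0.6],[1,0,-0.3],[0,0,0],[0,0,0],[0,0,0],[0,0,0],[0,0,0]],"roll":[0,0,0,0,0,0,0,8,8,0,0,0]}'
python3 - <<'E'
from h import *
s=robot.observe();print(s["tool_pos"],np.degrees(s["tool_rot"]),s["opening"],s["contact_force"])
R=s["tool_rot"][2];X=np.array([np.cos(R),np.sin(R)]);Z=np.array([-np.sin(R),np.cos(R)])
d=np.array([.4479,-.2531])-s["tool_pos"][:2];print(d@X,d@Z)
im=robot.read_camera("wrist");cv2.imwrite("pics/w27.png",im[:,:,::-1])
E
```

```text
time: 73.7
tool_pos: [0.6201, -0.2514, 0.1636]
tool_rot: [-1.573, -0.002, -2.837]
contact_force: [0.2, 1.1, -1.2]
opening: 0.0136
time: 74.9
tool_pos: [0.4484, -0.2533, 0.1646]
tool_rot: [-1.571, -0.001, -3.114]
contact_force: [1.2, -0.1, -1.6]
opening: 0.014
[ 0.44839946 -0.25326574  0.16456363] [-9.00385565e+01 -3.68063491e-02 -1.78397817e+02] 0.014034640657655351 [ 1.15740487 -0.06992448 -1.62249884]
0.0004946332896554986 -0.00017964183185248
```

View pics/w27.png

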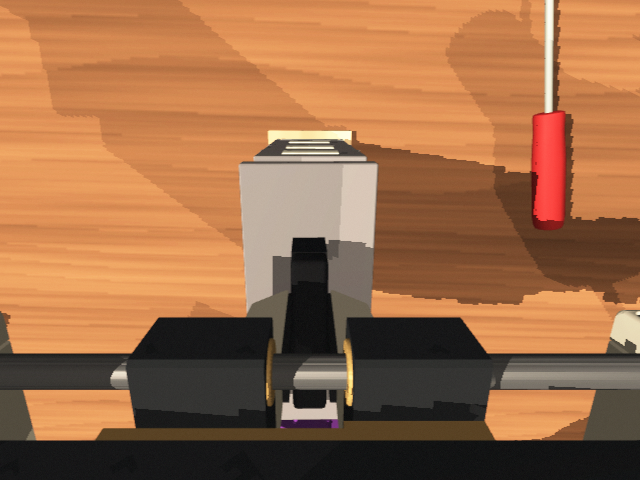

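```bash
python3 -m crank '{"xyz":[[0.05,0.7,-0.02],[0,0.9,0],[0,0.3,0],[0,0,0],[0,0,0],[0,0,0]],"roll":[0.2,0,0,0,0,0]}'
python3 - <<'E'
from h import *
s=robot.observe();print(s["tool_pos"],np.degrees(s["tool_rot"]),s["opening"],s["contact_force"])
im=robot.read_camera("wrist");cv2.imwrite("pics/w28.png",im[:,:,::-1])
cv2.imwrite("pics/w28z.png",cv2.resize(im[120:220,200:420],None,fx=3.6,fy=5,interpolation=0)[:,:,::-1])
c=robot.calibration("wrist")
T=s["tool_pos"];R=T*0;R=s["tool_rot"][2];X=np.array([np.cos(R),np.sin(R),0]);Z=np.array([-np.sin(R),np.cos(R),0])
q=np.array([.4479,-.2531,.154]);a=np.radians(1.38+180);A=np.array([np.cos(a),np.sin(a),0]);B=np.array([-A[1],A[0],0])
for n,p in(("held",T+[0,0,.0289]-X*.065-Z*.029),("held",T+[0,0,.0289]-X*.065+Z*.029),("below",q-A*.065-B*.029),("below",q-A*.065+B*.029)):
    u=proj(c,p);print(n,u.round(1),((u-[200,120])*[3.6,5]).round(0))
E
```

```text
time: 75.55
tool_pos: [0.448, -0.2534, 0.1463]
tool_rot: [-1.571, 0.0, -3.12]
contact_force: [-0.7, 0.2, -2.5]
opening: 0.0135
[ 0.44799165 -0.25339682  0.14631243] [-8.99849059e+01  2.55394680e-02 -1.78767356e+02] 0.013453146628183152 [-0.74446198  0.15040397 -2.54589054]
held [239.4 162.5] [142. 213.]
held [379.7 162.3] [647. 212.]
below [246.  157.6] [166. 188.]
below [370.9 157.1] [615. 186.]
```

View pics/w28z.png

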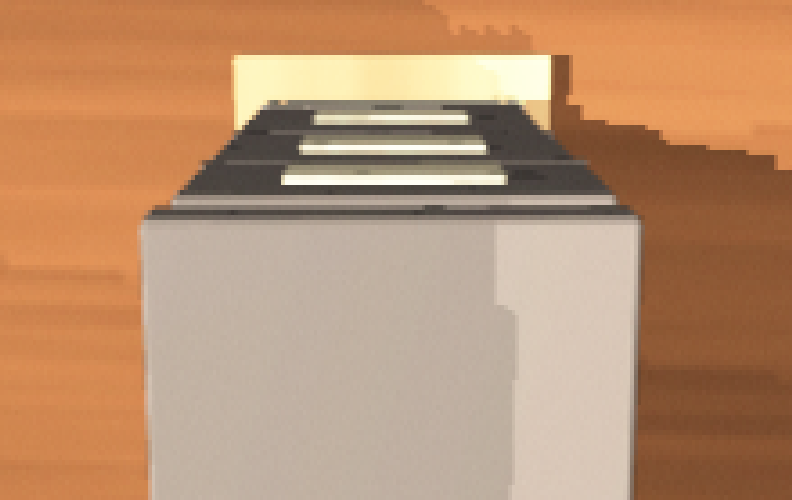

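```bash
python3 -m crank '{"xyz":[[0,0.3,0.05],[0,0.3,0],[0,0.2,0],[0,0.2,0],[0,0.1,0],[0,0,0],[0,0,0]],"roll":[0,0,0,0,0,0,0]}';python3 -m crank '{"xyz":[[0,0.1,0],[0,0.05,0],[0,0.05,0],[0,0,0],[0,0,0]],"roll":[0,0,0,0,0]}'
```

```text
time: 76.3
tool_pos: [0.4479, -0.2538, 0.1351]
tool_rot: [-1.571, 0.0, -3.12]
contact_force: [-0.3, -0.0, -1.2]
opening: 0.0135
time: 76.8
tool_pos: [0.4478, -0.2537, 0.1331]
tool_rot: [-1.571, 0.0, -3.12]
contact_force: [0.6, 0.3, -1.0]
opening: 0.0136
```

```bash
python3 -m crank '{"xyz":[[0,0.05,0],[0,0.05,0],[0,0.03,0],[0,0,0],[0,0,0]],"roll":[0,0,0,0,0]}'
```

```text
time: 77.3
tool_pos: [0.448, -0.254, 0.1329]
tool_rot: [-1.57, 0.001, -3.12]
contact_force: [-3.3, 1.1, 6.9]
opening: 0.0137
```

```bash
python3 -m crank '{"xyz":[[0,0,0],[0,0,0],[0,0,0],[0,0,0],[0,0,0],[0,0,0]],"roll":[0,0,0,0,0,0]}' -0.2 20;python3 -m crank '{"xyz":[[0,-1,0],[0,-3,0],[0,-3,0],[0,-3,0],[0,-1,0],[0,0,0],[0,0,0]],"roll":[0,0,0,0,0,0,0]}'
python3 - <<'E'
from h import *
s=robot.observe();print(s["tool_pos"],s["contact_force"])
im=robot.read_camera("wrist");cv2.imwrite("pics/w29.png",im[:,:,::-1])
cv2.imwrite("pics/s29.png",cv2.resize(robot.read_camera("scene")[100:280,180:420],None,fx=3,fy=3)[:,:,::-1])
E
```

```text
time: 77.9
tool_pos: [0.4478, -0.2537, 0.1317]
tool_rot: [-1.571, -0.0, -3.12]
contact_force: [0.0, -0.7, 0.3]
opening: 0.0539
time: 78.6
tool_pos: [0.4473, -0.2534, 0.2407]
tool_rot: [-1.572, -0.001, -3.12]
contact_force: [-0.3, 0.6, -0.2]
opening: 0.0552
[ 0.44734945 -0.25341753  0.24074718] [-0.28308867  0.60941137 -0.1922622 ]
```

View pics/w29.png

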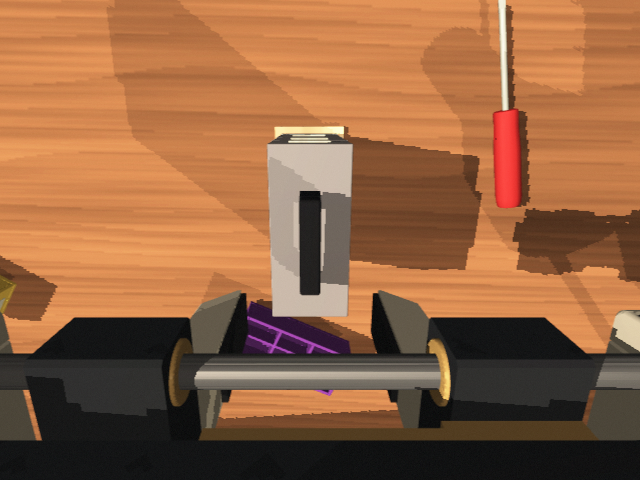

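View pics/s29.png

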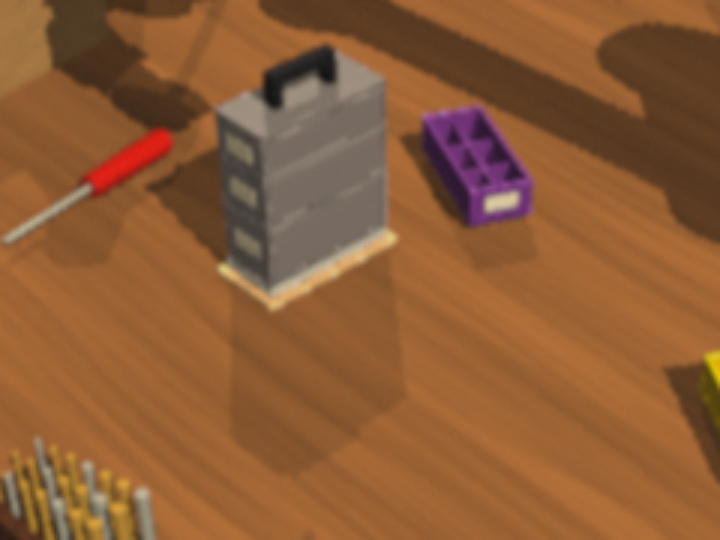

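```bash
python3 - <<'E'
from h import *
c=robot.calibration("wrist")
print(four(c,[(268,143.5),(352.5,143.5),(348.2,316),(273,316)],.162))
print(robot.observe()["time"],robot.hand_in())
E
```

```text
{'c': array([ 0.4478, -0.2538]), 'L': np.float64(0.1291), 'W': np.float64(0.0572), 'yaw': np.float64(-178.68), 'dx_cm': np.float64(-0.067), 'dz_cm': np.float64(0.053), 'roll': np.float64(-0.09)}
the job is handed in; nothing more can be done
78.7 None
```

The tower is built on the base plate in the order you asked: deep tray, drill chuck upright inside it, two-compartment tray, six-compartment tray, lid. I handed it in at 78.7 s of the 144 s allowed; no verdict is reported.

**Placing:** each tray and the lid stopped within about 0.2 mm of its fully seated height, with a light contact force. Nothing was dropped.

**Last checks:** the lid measured 129 x 57 mm at its seated height, centred at (0.448, -0.254). It is turned 1.3° from the robot's axes, the same as the base, and about 1 mm off the base's measured centre, which is within the play. The pictures show tight, even seams. The oil bottle, screwdriver, drill stand and coloured trays were not handled, and the late pictures show no sign that any of them moved.

**What went wrong on the way:**
- **Wrong finger length:** the fingers turned out to end about 35 mm above the reported tool point, as the wrist and scene pictures showed. My first grasps of the deep tray and the first chuck grasp therefore closed too high.
- **Deep tray handled roughly:** I also set the wrong gripper opening once, which put the closed fingers inside the deep tray. One later grasp held it by a single wall, lifted it about 1 cm and set it down about 2 cm away. I then regripped it properly from outside.
- **Camera disagreement:** positions from the top camera were 2 to 6 mm off those from the wrist camera. I used the wrist camera, because two views of the base half a turn apart agreed to about 0.2 mm.

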